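# Trace a valve cam's edge with the inspection stylus

### The arm

A 6-joint arm with a two-finger parallel gripper is mounted at the origin on the work surface. World frame = base frame: x ahead of the robot, y to its left, z up, the work surface at z = 0. Lengths are in m, angles in rad, forces in N, time in s.
With the tool pointing down it reaches from about 0.375 to 0.925 m from the base axis. Payload 5.7 kg.
Tool frame: the origin (TCP) lies at the very end of the fingers, on their centre line; the grasp point (between the pads) lies 19 mm behind it; z points along the fingers, y is the direction in which the jaws open and shut (so a half turn about z gives the same grasp; the last joint's range is limited). The gripper opens to 85 mm and grips with 20 to 120 N. Pads are 22 mm wide; open, the fingers measure 114 mm over their backs; the gripper's body (76 mm by 85 mm) begins 54 mm behind the grasp point. The pads swing forward as they close: fully open they stand 13 mm farther back than shut.
Start: joints at [1.193, 0.359, 1.51, -0, 1.272, -0.115], TCP at [0.156, 0.579, 0.231] pointing down, gripper open.
Joint ranges: [-2.97, 2.97], [-1.01, 2.36], [0.21, 2.38], [-0.96, 4.11], [0.2, 2.71], [-2.98, 2.98]. Speed limits (rad/s): [2.39, 2.39, 3.14, 3.14, 3.14, 3.14].

### API

Orientations are given as a unit quaternion [x, y, z, w].
In Python, from workcell import arm, get_image, calibration, ticket, search_frame, cut_out gives the robot as it stands.
- The arm moves only by the tool play_rows, never from a script. Its argument "increments" is a list that holds one entry, the list of rows, each a list of 7 numbers: the shift along the tool's x, y, z as a fraction of full scale, then the turn, a rotation vector about the tool's x, y, z as a fraction of full scale, then the gripper command: -1 is shut, 1 is fully open, values between are in proportion. A call has 1 to 12 rows; each row is the pose to reach, as a shift and turn from the pose commanded when the call began, along the tool's axes at that moment; what a row does not reach only later rows make up. Full scale, the value 1, is 200 mm for a shift and 90 degrees for a turn. A row lasts 1/10 s, in which the tool goes at most 50 mm and 8.59 degrees, less where a joint would pass 70% of its speed; a pose out of reach is approached as far as the arm can. A call with a number of a shift or a turn outside -1 to 1 is refused whole. A call with a gripper value outside its range is refused whole. The fingers move at their own pace and stop on an object; "force" is the grip in N (left out, the last holds). Time passes only in rows, so rows that repeat a pose let the fingers close. It gives the time, the measured TCP pose, the force and the opening at its end, in the units of the state.
- arm.get_obs(): the state, without advancing time (a new reading comes with each control period).
- get_image(name): name is "scene" or "top" or "wrist"; returns the picture (400x640x3 uint8, red, green, blue); there is no depth.
- calibration(name): a dict with "camera_matrix" (3x3 intrinsics, pixels), "view" (4x4, takes a point from world to camera coordinates). Camera axes: x right, y down, z forward; pixel columns grow to the right and rows downward; lengths in m; the calibration is good to about 2 mm. A picture is of the moment at which its call begins: read the wrist's pose just before it. calibration takes no time and is no camera call; for the wrist camera it gives the pose at the moment of the call.
- ticket.sign_off(): hands the job in, once; it reports no verdict.
Trained networks look in the newest picture that a camera, given by its name, has taken for a name from the list of things; names that differ only in an ending like _2 or _b are one class to them, and where a whole thing is asked for, a point or a joint stands for the part that bears it (a point fixed in the world has none). Each returns a list of dicts, best first, with "score" (0 to 1); they miss things now and then, are a little off and sometimes report something else, mostly with a low value. They report only what shows in the picture. A call takes as long as a camera call. They do not tell look-alikes from the thing itself.
- search_frame(label, camera): "position" ([column, row] in pixels, amid what is visible of it).
- cut_out(label, camera): "region" (400x640 bool, what is visible of it) and "position" ([column, row] in pixels, amid what is visible of it).
The state is a dict: "clock": time; "qpos": joint angles; "qvel": joint speeds; "joint_torque": joint torques, N m; "eef_pos": TCP position; "orientation": TCP orientation; "contact_force": force on the tool from outside, world axes, zero at the start; "wrist_torque": the same for the moment, N m; "finger_gap": finger opening in m.
Only numpy, scipy, OpenCV 4.12 (cv2) and the standard library are available. Lean on these libraries where they do the work, as an engineer would, in place of code of your own. Each camera call takes 0.05 s, during which the arm holds its last target.

### The job

Check the steel cam plate for wear: lift the inspection stylus out of its holder block, hold it upright and slide its steel shank along the wavy front edge of the cam (the side facing the robot) from the left end to the right end as the robot sees it, keeping it in light contact around all the curves: about 5 N, and never more than 10 N. Then put the stylus back upright in the holder's hole, fully down on its collar, and let go. Touch the cam fixture only with the stylus and leave the other things on the bench where they are.

Things in the scene. Friction and masses are not known exactly. Their poses are not given: they have to be found in the camera images.
- fixture: Cam fixture, fixed to the bench: dark steel base plate (x -37.5..+97.5, y -105..+105, top 12 mm above the bench) carrying a bright steel cam plate 16 mm thick, underside 26 and top 42 mm above the bench. Origin on the bench under the middle of the cam's nominal front edge; x points back into the cam, away from the robot, y left as the robot sees it, z up. Two bolt heads 7 mm high on the cam's top.
- edge (a point): Middle of the cam's nominal front edge, 34 mm above the bench, on the fixture. In fixture axes the cam spans y -80..+80 mm, its back is at x = 75 mm, and its nominal front edge is x = -14 mm * sin(pi * y / 80 mm): the left half bulges towards the robot (most at y = +40), the right half is hollowed (deepest at y = -40). The space in front of the edge, over the base plate, is free.
- start (a point): Fixture point x = 0, y = +70 mm, 34 mm above the bench: nominal edge line near the left end, where the trace begins. This and all measured fixture poses do not show how the cam is clamped: its true edge is shifted along fixture x by up to 16 mm either way and turned about the fixture's origin by up to 0.15 rad either way, differently each time. Feel for it.
- finish (a point): Fixture point x = 0, y = -70 mm, 34 mm above the bench: near the right end, where the trace finishes. The cam sits on a spring carriage that yields along fixture x only, about 12 N per mm, and springs back; sideways it is rigid. Steel on steel, friction coefficient about 0.5 to 0.7.
- stylus: Inspection stylus, loose, about 100 to 210 g, upright in the holder: round steel shank 8 mm in diameter, 30 mm long (last 3 mm tapered), then a steel collar 32 mm in diameter (30 to 36 mm above the tip), then a black square handle 24 by 24 mm (36 to 98 mm above the tip), to be grasped from above across two flats. Origin at the tip, z up along the stylus, x and y square to the handle's flats.
- tip (a point): the lower end of the stylus's shank (same point as the stylus's origin)
- holder: The holder, an aluminium block 70 by 70 mm and 40 mm high, fixed to the bench on the left or on the right of the fixture. Origin under its centre, z up. A plain round hole of 12 mm diameter with a 3 mm chamfer goes through its centre; the stylus's collar rests on its top, so that the tip is then 10 mm above the bench.
- hole (a point): centre of the mouth of the holder's hole, on its top face, 40 mm above the bench
- tray: Bystander: an open blue plastic tray, 90 by 90 by 35 mm, loose, on the side of the fixture away from the holder. Origin under its centre.
- spanner: Bystander: a steel spanner 180 mm long lying flat beyond the fixture. Origin under its middle.
- jar: Bystander: a small jar with a lid, 56 mm in diameter, 75 mm high, loose. Origin under its centre.
- plug: Bystander: a steel valve plug on its head, 48 mm in diameter at the foot, stem 22 mm in diameter, 60 mm high. Origin under its centre.
Not all that is in view belongs to the job. There is more than one size of the stylus; the job needs the largest. Several things have the shape of the fixture; the one meant has the colours described above.

How it is judged:
By the outcome, as a careful person would: the job done as asked, in the order asked, and still so for the second after the job is handed in, with the robot touching nothing.
It also fails if it takes over 70 s, if anything falls off the work surface, if the arm or the gripper's body presses on something with over 40 N, if the wrist force passes 120 N, or if a joint passes its speed limit or range.

## Working session

There is one attempt and no reset: what is moved stays moved. The work goes in short steps, Python scripts to look and compute and a tool call to move; the robot and the scene stay as the last step left them, time stands still between calls to the robot, and variables do not carry over. Pictures are saved under pics/ and viewed, and the job is handed in when it is done.

Besides the shell and the picture viewer there is one more tool, called after "Call:" as name(argument=value, ...) on one line, values as JSON. play_rows: Moves the arm, as the interface text tells. Shift numbers are shares of 200 mm and turn numbers shares of 90 degrees, none past 1 either way. Its arguments: {"type":"object","properties":{"increments":{"type":"array"},"force":{"type":"number"}},"required":["increments"]}

```bash
mkdir -p pics; ls; python3 - <<'E'
from workcell import arm,get_image,calibration
import cv2,numpy as np
np.set_printoptions(precision=4,suppress=True)
print(arm.get_obs())
for n in ["scene","top"]:
    cv2.imwrite(f"pics/{n}0.png",get_image(n)[:,:,::-1]); c=calibration(n); print(n,c)
E
```

```text
pics
{'clock': 0.0, 'qpos': array([ 1.1929,  0.3595,  1.5114,  0.    ,  1.2725, -0.115 ]), 'qvel': array([ 0.0013, -0.002 , -0.0004,  0.0006, -0.0013, -0.0006]), 'joint_torque': array([ -0.0025, -52.7635, -27.8614,  -0.0004,   0.0134,   0.    ]), 'eef_pos': array([0.1556, 0.5788, 0.2305]), 'orientation': array([ 0.1311,  0.9914, -0.0009, -0.0002]), 'contact_force': array([ 0.0455, -0.1245, -0.3673]), 'wrist_torque': array([-0.0295,  0.0252, -0.0097]), 'finger_gap': 0.0854105792727422}
scene {'camera_matrix': array([[409.5864,   0.    , 325.6713],
       [  0.    , 409.5864, 199.6951],
       [  0.    ,   0.    ,   1.    ]]), 'view': array([[ 0.8644,  0.5027,  0.0103, -0.4562],
       [ 0.3725, -0.6265, -0.6846, -0.1947],
       [-0.3377,  0.5956, -0.7288,  1.3052],
       [ 0.    ,  0.    ,  0.    ,  1.    ]])}
top {'camera_matrix': array([[364.6734,   0.    , 322.5787],
       [  0.    , 364.6734, 199.6905],
       [  0.    ,   0.    ,   1.    ]]), 'view': array([[ 0.0693, -0.9976,  0.0051, -0.0881],
       [-0.9773, -0.0689, -0.2006,  0.5724],
       [ 0.2004,  0.0089, -0.9797,  0.8239],
       [ 0.    ,  0.    ,  0.    ,  1.    ]])}
```

View pics/scene0.png

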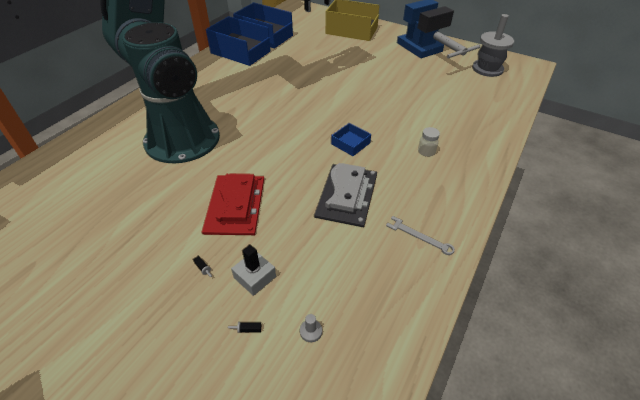

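View pics/top0.png

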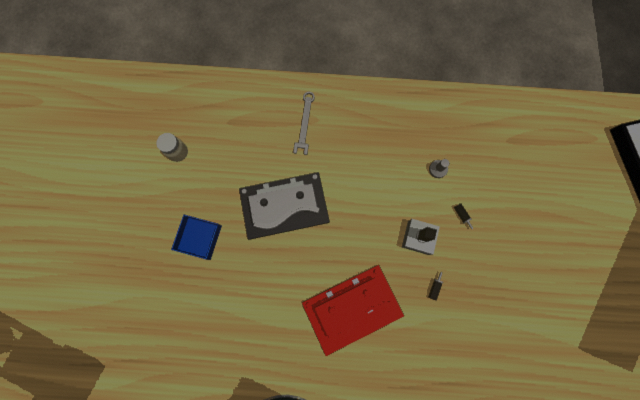

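```bash
cat > h.py <<'E'
import numpy as np,cv2
from workcell import arm,get_image,calibration,search_frame,cut_out
np.set_printoptions(precision=4,suppress=True)
def proj(c,P):
    P=np.atleast_2d(P); q=(c['view'][:3,:3]@P.T).T+c['view'][:3,3]; p=(c['camera_matrix']@q.T).T
    return p[:,:2]/p[:,2:]
def ray(c,uv,z):
    uv=np.asarray(uv,float); R=c['view'][:3,:3]; t=c['view'][:3,3]
    o=-R.T@t; d=R.T@np.linalg.inv(c['camera_matrix'])@np.r_[uv,1]
    return o+d*(z-o[2])/d[2]
E
python3 - <<'E'
from h import *
for n in ["top","scene"]:
    im=get_image(n); c=calibration(n)
    cv2.imwrite(f"pics/{n}_fx.png",cv2.resize(im[150:260,220:350] if n=="top" else im[150:300,200:400],None,fx=4 if n=="scene" else 6,fy=4 if n=="scene" else 6,interpolation=cv2.INTER_CUBIC)[:600,:,::-1])
    for l,z in [("fixture",.02),("holder",.03),("stylus",.07),("tray",.02),("jar",.04),("spanner",0),("plug",.03)]:
        for r in cut_out(l,n)[:4]:
            m=r['region'].astype(np.uint8); print(n,l,round(r['score'],2),np.round(r['position']),ray(c,r['position'],z),m.sum(),np.round(cv2.boxPoints(cv2.minAreaRect(cv2.findNonZero(m))),0).tolist())
E
```

```text
top fixture 0.83 [354. 310.] [ 0.3218 -0.1399  0.02  ] 5057 [[299.0, 303.0], [379.0, 264.0], [405.0, 316.0], [325.0, 355.0]]
top fixture 0.7 [282. 208.] [0.5561 0.0528 0.02  ] 4250 [[237.0, 188.0], [318.0, 171.0], [329.0, 222.0], [248.0, 239.0]]
top holder 0.87 [418. 239.] [ 0.5009 -0.2862  0.03  ] 692 [[401.0, 247.0], [409.0, 218.0], [440.0, 226.0], [432.0, 256.0]]
top stylus 0.53 [465. 214.] [ 0.5627 -0.3867  0.07  ] 177 [[453.0, 207.0], [460.0, 202.0], [475.0, 225.0], [468.0, 230.0]]
top stylus 0.51 [434. 290.] [ 0.3846 -0.3165  0.07  ] 202 [[427.0, 297.0], [436.0, 271.0], [445.0, 274.0], [436.0, 300.0]]
top stylus 0.5 [425. 237.] [ 0.5023 -0.2943  0.07  ] 250 [[416.0, 227.0], [435.0, 227.0], [435.0, 242.0], [416.0, 242.0]]
top stylus 0.21 [306. 126.] [0.7573 0.0065 0.07  ] 498 [[293.0, 152.0], [303.0, 90.0], [317.0, 92.0], [307.0, 154.0]]
top tray 0.8 [195. 238.] [0.4656 0.2604 0.02  ] 1528 [[171.0, 249.0], [183.0, 211.0], [222.0, 224.0], [210.0, 262.0]]
top tray 0.75 [172. 147.] [0.6971 0.3522 0.02  ] 612 [[152.0, 142.0], [167.0, 127.0], [191.0, 150.0], [176.0, 166.0]]
top jar 0
[... 1005 characters left out ...]
0.4222 -0.36    0.07  ] 147 [[192.0, 260.0], [198.0, 254.0], [210.0, 269.0], [204.0, 274.0]]
scene tray 0.67 [258. 278.] [ 0.5261 -0.3045  0.02  ] 932 [[228.0, 271.0], [255.0, 246.0], [279.0, 273.0], [251.0, 297.0]]
scene jar 0.85 [428. 143.] [0.693  0.3309 0.04  ] 467 [[417.0, 154.0], [423.0, 125.0], [440.0, 129.0], [434.0, 158.0]]
scene spanner 0.81 [420. 237.] [0.7983 0.0115 0.    ] 473 [[386.0, 225.0], [392.0, 214.0], [455.0, 245.0], [450.0, 256.0]]
scene plug 0.67 [310. 328.] [ 0.6948 -0.3504  0.03  ] 510 [[293.0, 330.0], [311.0, 312.0], [328.0, 329.0], [310.0, 347.0]]
scene plug 0.18 [347. 138.] [0.4649 0.2377 0.03  ] 860 [[327.0, 142.0], [339.0, 117.0], [373.0, 134.0], [361.0, 159.0]]
```

View pics/top_fx.png

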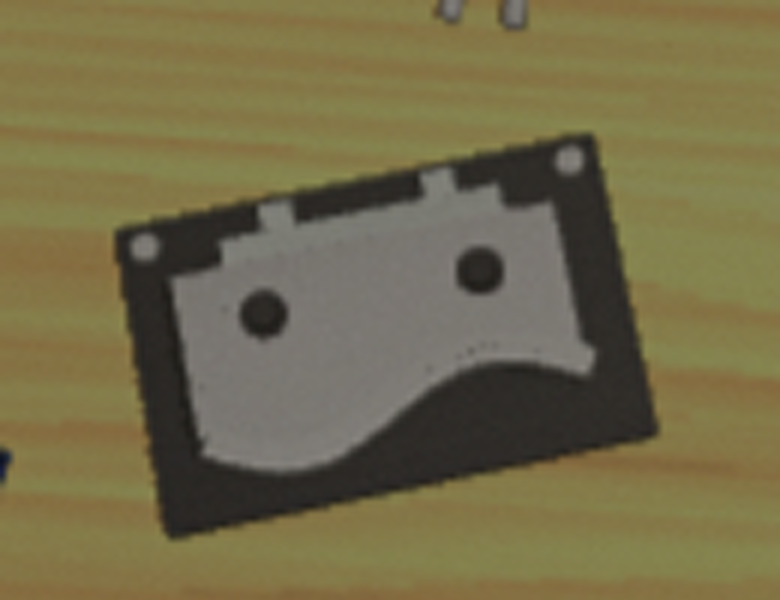

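View pics/scene_fx.png

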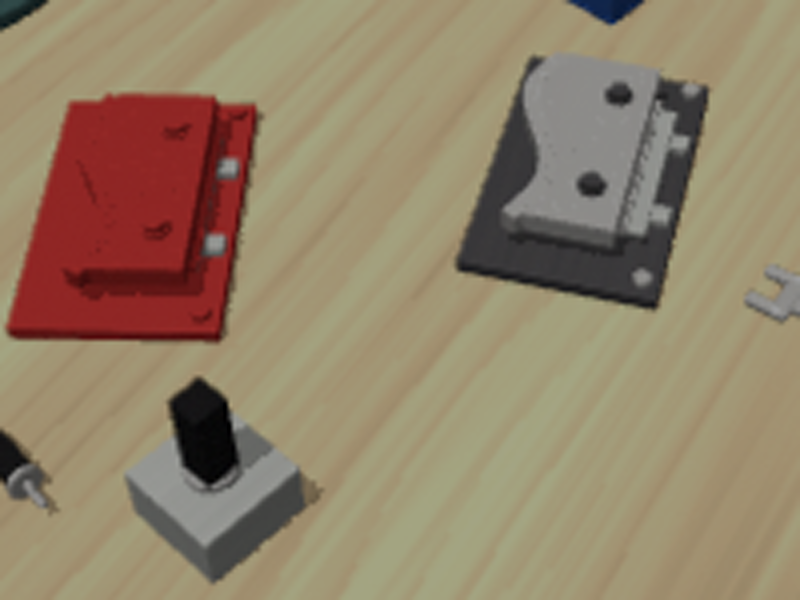

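```bash
python3 - <<'E'
from h import *
from scipy.optimize import least_squares
ct=calibration("top")
B=np.array([[97.5,105],[97.5,-105],[-37.5,-105],[-37.5,105]])/1e3
uv=np.array([[115,230],[593,135],[658,434],[168,537]])/6+[220,150]-.5+.5/6
def T(p,X,z):
    c,s=np.cos(p[2]),np.sin(p[2]); return np.c_[p[0]+c*X[:,0]-s*X[:,1],p[1]+s*X[:,0]+c*X[:,1],np.full(len(X),z)]
f=lambda p:(proj(ct,T(p,B,.012))-uv).ravel()
r=least_squares(f,[.53,.05,.1]); p=r.x; print(p,r.fun)
im=get_image("top"); 
def fx(uvs,z):
    q=np.array([ray(ct,u,z) for u in uvs])[:,:2]-p[:2]; c,s=np.cos(p[2]),np.sin(p[2])
    return np.c_[c*q[:,0]+s*q[:,1],-s*q[:,0]+c*q[:,1]]*1e3
# visible cam edge top z=.042 from crop
e=np.array([[203,455],[240,467],[290,472],[330,461],[370,434],[410,402],[450,374],[490,362],[540,367],[585,376],[553,203],[172,280]])/6+[220,150]-.45
print(fx(e,.042))
# holder top corners, stylus
cv2.imwrite("pics/top_h.png",cv2.resize(im[205:265,385:455],None,fx=10,fy=10,interpolation=cv2.INTER_CUBIC)[:,:,::-1])
np.save("fix.npy",p)
E
```

```text
[0.5376 0.042  0.2773] [-0.2905 -0.149   0.2722 -0.5142  0.3998  0.2742 -0.3739  0.3186]
[[-11.048   79.3969]
 [-18.9336  65.6058]
 [-25.087   46.2088]
 [-24.0131  29.6006]
 [-16.5165  11.7528]
 [ -6.9621  -6.5735]
 [  1.0271 -24.6958]
 [  2.5468 -41.6218]
 [ -3.6778 -61.1827]
 [-11.0983 -78.3973]
 [ 62.7851 -80.2052]
 [ 62.9673  79.6062]]
```

View pics/top_h.png

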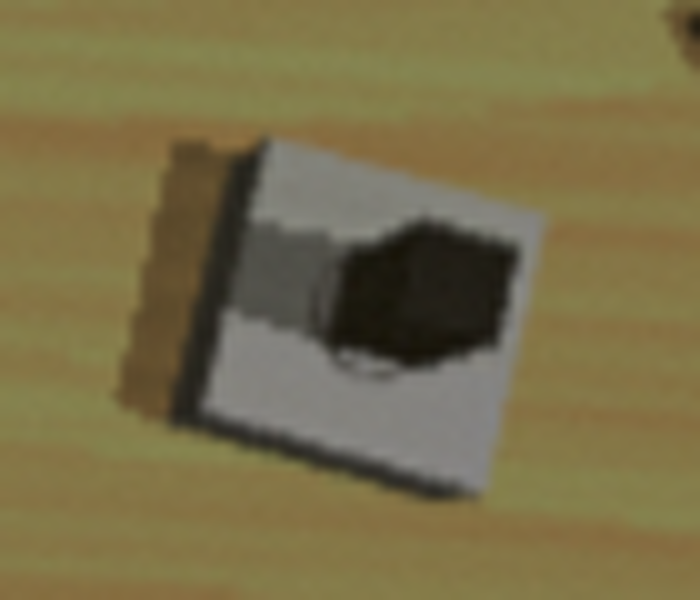

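```bash
python3 - <<'E'
from h import *
ct=calibration("top");
k=lambda a:np.array(a)/10+[385,205]-.45
C=np.array([ray(ct,u,.04) for u in k([[268,137],[546,215],[480,495],[197,410]])]);print(C,C.mean(0))
print([np.degrees(np.arctan2(*(C[(i+1)%4]-C[i])[1::-1])) for i in range(4)],[np.linalg.norm(C[(i+1)%4]-C[i]) for i in range(4)])
H=C.mean(0)
print(ray(ct,k([458,290]),.108))
o=arm.get_obs(); print(o['eef_pos'])
cw=calibration("wrist");V=np.linalg.inv(cw['view']);print(cw['camera_matrix'],V)
from scipy.spatial.transform import Rotation as R
print(R.from_quat(o['orientation']).as_matrix())
E
```

```text
[[ 0.55   -0.2677  0.04  ]
 [ 0.5355 -0.3358  0.04  ]
 [ 0.4666 -0.3203  0.04  ]
 [ 0.4822 -0.252   0.04  ]] [ 0.5086 -0.294   0.04  ]
[np.float64(-102.00225959268779), np.float64(167.331308947757), np.float64(77.1572708627483), np.float64(-13.072338955028345)] [np.float64(0.06961126223478156), np.float64(0.07057717831713803), np.float64(0.07009689600607374), np.float64(0.06955632298850989)]
[ 0.5067 -0.2946  0.108 ]
[0.1559 0.5794 0.2313]
[[342.1409   0.     317.2453]
 [  0.     342.1409 201.7531]
 [  0.       0.       1.    ]] [[ 0.2595  0.9281  0.2671  0.0878]
 [ 0.9658 -0.2493 -0.0719  0.5986]
 [-0.0001  0.2767 -0.961   0.3753]
 [ 0.      0.      0.      1.    ]]
[[-0.9657  0.2598 -0.    ]
 [ 0.2598  0.9657 -0.    ]
 [ 0.     -0.     -1.    ]]
```

```bash
cat >> h.py <<'E'
from scipy.spatial.transform import Rotation as R
def plan(target,psi_deg,start=None,psi0=None):
    o=arm.get_obs(); Rm=R.from_quat(o['orientation'])
    p0=o['eef_pos'] if start is None else np.array(start)
    if psi0 is not None: Rm=Rdown(psi0)
    d=Rm.inv().apply(np.array(target)-p0)/.2
    w=(Rm.inv()*Rdown(psi_deg)).as_rotvec()/(np.pi/2)
    print("shift",d,"turn",w); return d,w
def Rdown(ps):
    ps=np.radians(ps); c,s=np.cos(ps),np.sin(ps)
    return R.from_matrix(np.array([[-s,c,0],[c,s,0],[0,0,-1.]]))
def psi(o): 
    y=R.from_quat(o['orientation']).as_matrix()[:,1]; return np.degrees(np.arctan2(y[1],y[0]))
E
python3 - <<'E'
from h import *
o=arm.get_obs(); print(psi(o))
plan([.30,.45,.25],45)
plan([.43,.30,.25],20,[.30,.45,.25],45)
plan([.48,.12,.25],0,[.43,.30,.25],20)
plan([.50,-.08,.25],-13,[.48,.12,.25],0)
plan([.5086,-.294,.23],-12.8,[.50,-.08,.25],-13)
E
```

```text
74.9422587945504
shift [-0.8639 -0.4375 -0.0935] turn [-0.      0.      0.3327]
shift [-0.9899 -0.0707  0.    ] turn [0.     0.     0.2778]
shift [-0.9312 -0.0729  0.    ] turn [0.     0.     0.2222]
shift [-1.   0.1  0. ] turn [0.     0.     0.1444]
shift [-1.0329  0.2826  0.1   ] turn [ 0.      0.     -0.0022]
```

Call:
play_rows(increments=[[[-0.432, -0.219, -0.05, 0, 0, 0.09, 1], [-0.864, -0.4375, -0.09, 0, 0, 0.18, 1], [-0.864, -0.4375, -0.09, 0, 0, 0.27, 1], [-0.864, -0.4375, -0.09, 0, 0, 0.3327, 1]]])

```text
clock: 1.35
eef_pos: [0.3013, 0.4485, 0.2496]
orientation: [0.385, 0.923, 0.0, 0.0]
contact_force: [0.3, -0.7, -0.1]
finger_gap: 0.0854
```

Call:
play_rows(increments=[[[-0.25, -0.02, 0, 0, 0, 0.09, 1], [-0.5, -0.04, 0, 0, 0, 0.18, 1], [-0.75, -0.06, 0, 0, 0, 0.27, 1], [-0.99, -0.07, 0, 0, 0, 0.278, 1]]])

```text
clock: 1.75
eef_pos: [0.4311, 0.2983, 0.2496]
orientation: [0.575, 0.818, 0.0, 0.0]
contact_force: [0.6, 1.0, 0.4]
finger_gap: 0.0851
```

Call:
play_rows(increments=[[[-0.25, -0.02, 0, 0, 0, 0.08, 1], [-0.5, -0.04, 0, 0, 0, 0.15, 1], [-0.75, -0.06, 0, 0, 0, 0.222, 1], [-0.93, -0.073, 0, 0, 0, 0.222, 1]]])

```text
clock: 2.15
eef_pos: [0.4805, 0.1175, 0.2495]
orientation: [0.709, 0.706, -0.0, 0.0]
contact_force: [0.9, 0.9, -0.4]
finger_gap: 0.0854
```

Call:
play_rows(increments=[[[-0.25, 0.03, 0, 0, 0, 0.08, 1], [-0.5, 0.06, 0, 0, 0, 0.144, 1], [-0.75, 0.08, 0, 0, 0, 0.144, 1], [-1, 0.1, 0, 0, 0, 0.144, 1]]])

```text
clock: 2.55
eef_pos: [0.4999, -0.0807, 0.2496]
orientation: [0.782, 0.623, 0.0, 0.0]
contact_force: [0.6, -0.5, 0.6]
finger_gap: 0.0853
```

Call:
play_rows(increments=[[[-0.25, 0.07, 0.03, 0, 0, 0, 1], [-0.5, 0.14, 0.06, 0, 0, 0, 1], [-0.75, 0.21, 0.1, 0, 0, 0, 1], [-1, 0.28, 0.1, 0, 0, 0, 1], [-1, 0.28, 0.1, 0, 0, 0, 1], [-1, 0.28, 0.1, 0, 0, 0, 1]]])

```text
clock: 3.15
eef_pos: [0.5095, -0.2879, 0.2291]
orientation: [0.783, 0.622, -0.0, 0.0]
contact_force: [-0.1, -0.1, -0.3]
finger_gap: 0.0854
```

```bash
python3 - <<'E'
from h import *
o=arm.get_obs(); c=calibration("wrist"); im=get_image("wrist"); print(o['clock'],o['eef_pos'],psi(o),o['contact_force'],o['qpos'])
cv2.imwrite("pics/w1.png",im[:,:,::-1]); np.savez("w1.npz",V=c['view'])
E
```

```text
3.15 [ 0.5095 -0.2879  0.2291] -13.127605789846783 [-0.1067 -0.1365 -0.284 ] [-0.6323  0.3396  1.5459 -0.      1.256  -0.4032]
```

View pics/w1.png

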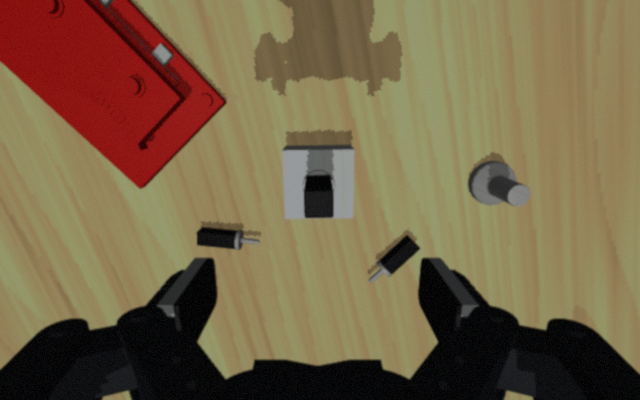

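```bash
python3 - <<'E'
from h import *
im=cv2.imread("pics/w1.png")
cv2.imwrite("pics/w1c.png",cv2.resize(im[135:230,270:370],None,fx=6,fy=6,interpolation=cv2.INTER_CUBIC))
E
```

```text
(no output)
```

View pics/w1c.png

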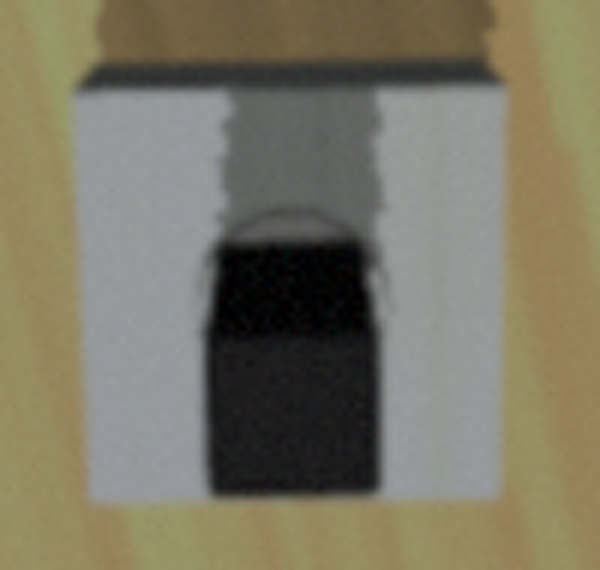

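```bash
python3 - <<'E'
from h import *
c=calibration("wrist"); c=dict(camera_matrix=c['camera_matrix'],view=np.load("w1.npz")['V'])
k=lambda a:np.array(a)/6+[270,135]-.42
def q(a,z):
    C=np.array([ray(c,u,z) for u in k(a)]); print(C.mean(0),[np.round(np.degrees(np.arctan2(*(C[(i+1)%4]-C[i])[1::-1])),1) for i in range(4)],[np.linalg.norm(C[(i+1)%4]-C[i]).round(4) for i in range(4)]); return C.mean(0)
h=q([[208,330],[380,330],[380,494],[211,494]],.108)
q([[75,88],[508,86],[502,500],[90,500]],.04)
print(arm.get_obs()['eef_pos'],arm.get_obs()['qvel'])
plan([h[0],h[1],.12],-13)
E
```

```text
[ 0.5087 -0.2946  0.108 ] [np.float64(-13.1), np.float64(-102.4), np.float64(166.9), np.float64(77.3)] [np.float64(0.0229), np.float64(0.023), np.float64(0.023), np.float64(0.023)]
[ 0.5087 -0.2948  0.04  ] [np.float64(-12.8), np.float64(-102.2), np.float64(166.9), np.float64(77.4)] [np.float64(0.07), np.float64(0.0706), np.float64(0.0705), np.float64(0.0703)]
[ 0.5093 -0.286   0.2291] [ 0.0335 -0.0192  0.0251  0.0047  0.006   0.0029]
shift [-0.0426  0.007   0.5453] turn [-0.0005 -0.0005 -0.0005]
```

Call:
play_rows(increments=[[[-0.035, 0.007, 0.2, 0, 0, 0, 1], [-0.035, 0.007, 0.4, 0, 0, 0, 1], [-0.035, 0.007, 0.55, 0, 0, 0, 1], [-0.035, 0.007, 0.55, 0, 0, 0, 1], [-0.035, 0.007, 0.55, 0, 0, 0, 1]]])

```text
clock: 3.7
eef_pos: [0.5095, -0.2916, 0.1198]
orientation: [0.782, 0.623, -0.0, -0.001]
contact_force: [0.2, -0.8, 0.3]
finger_gap: 0.0852
```

```bash
python3 - <<'E'
from h import *
for i in range(3):
  o=arm.get_obs(); print(o['clock'],o['eef_pos'],psi(o),o['contact_force'],o['qvel'])
plan([.5087,-.2947,.052],-13)
E
```

```text
3.7 [ 0.5095 -0.2916  0.1198] -12.866447259106613 [ 0.2076 -0.8319  0.3166] [-0.0083 -0.0273 -0.0412 -0.003  -0.0045 -0.003 ]
3.7 [ 0.5095 -0.2916  0.1198] -12.866447259106613 [ 0.2076 -0.8319  0.3166] [-0.0083 -0.0273 -0.0412 -0.003  -0.0045 -0.003 ]
3.7 [ 0.5095 -0.2916  0.1198] -12.866447259106613 [ 0.2076 -0.8319  0.3166] [-0.0083 -0.0273 -0.0412 -0.003  -0.0045 -0.003 ]
shift [-0.016  -0.0001  0.3392] turn [-0.0006 -0.0004  0.0015]
```

Call:
play_rows(increments=[[[-0.005, 0, 0.17, 0, 0, 0, 1], [-0.008, 0, 0.34, 0, 0, 0, 1], [-0.008, 0, 0.34, 0, 0, 0, 1], [-0.008, 0, 0.34, 0, 0, 0, 1]]])

```text
clock: 4.1
eef_pos: [0.5099, -0.2949, 0.0531]
orientation: [0.782, 0.623, 0.0, 0.001]
contact_force: [0.9, 1.3, -0.1]
finger_gap: 0.0854
```

```bash
python3 - <<'E'
from h import *
for i in range(4):
  o=arm.get_obs(); print(o['clock'],o['eef_pos'],psi(o),o['contact_force'],o['qvel'])
  im=get_image("wrist")
cv2.imwrite("pics/w2.png",im[:,:,::-1])
E
```

```text
4.1 [ 0.5099 -0.2949  0.0531] -12.931717150333153 [ 0.9303  1.3171 -0.1179] [-0.0029 -0.0232 -0.0193  0.0003 -0.0056 -0.0002]
4.15 [ 0.5105 -0.2955  0.0537] -12.93633777168373 [-0.0111  0.4154  0.9502] [-0.0022 -0.011  -0.0076  0.0002 -0.0083 -0.0021]
4.2 [ 0.5107 -0.2958  0.054 ] -12.939770405306874 [-0.3854  1.2473 -0.1594] [-0.0004 -0.0008  0.0009 -0.0025 -0.0094  0.0018]
4.25 [ 0.5107 -0.2958  0.0539] -12.946287395562978 [-0.5097 -0.111   0.4594] [-0.0034  0.0025  0.0069 -0.0008 -0.0052 -0.0009]
```

View pics/w2.png

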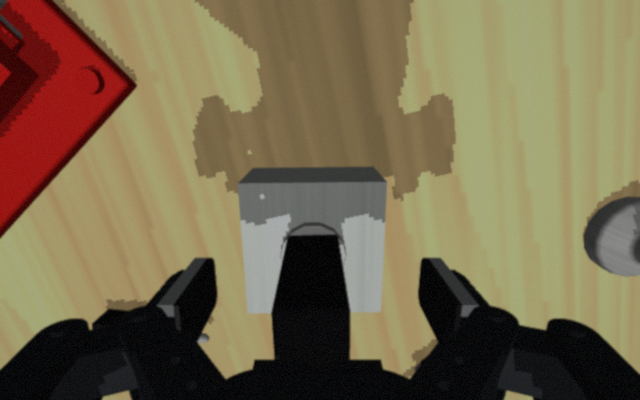

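Call:
play_rows(increments=[[[0.003, -0.01, 0.01, 0, 0, 0, 1], [0.003, -0.01, 0.01, 0, 0, 0, -0.2], [0.003, -0.01, 0.01, 0, 0, 0, -1], [0.003, -0.01, 0.01, 0, 0, 0, -1], [0.003, -0.01, 0.01, 0, 0, 0, -1], [0.003, -0.01, 0.01, 0, 0, 0, -1], [0.003, -0.01, 0.01, 0, 0, 0, -1]]], force=100)

```text
clock: 5.0
eef_pos: [0.5075, -0.2941, 0.0496]
orientation: [0.782, 0.623, 0.0, 0.0]
contact_force: [0.0, -0.2, 2.8]
finger_gap: 0.023
```

```bash
python3 - <<'E'
from h import *
for i in range(4):
  o=arm.get_obs(); print(o['clock'],o['eef_pos'],psi(o),o['contact_force'],o['wrist_torque'],o['finger_gap'])
  im=get_image("wrist")
cv2.imwrite("pics/w3.png",im[:,:,::-1])
E
```

```text
5.0 [ 0.5075 -0.2941  0.0496] -12.96215917922837 [ 0.0166 -0.1688  2.7747] [-0.0168 -0.0199  0.0645] 0.023024543437515543
5.05 [ 0.5075 -0.294   0.0495] -12.95858593506477 [0.1602 0.8273 2.2545] [ 0.0056  0.034  -0.0152] 0.022982126252671552
5.1 [ 0.5075 -0.294   0.0496] -12.95994330874678 [ 0.0552 -0.0614  2.6169] [-0.0076 -0.0361  0.0102] 0.022594616788435586
5.15 [ 0.5074 -0.294   0.0495] -12.958852869764964 [ 1.5316 -0.8367  3.2189] [0.0175 0.0014 0.0486] 0.022915984664379458
```

View pics/w3.png

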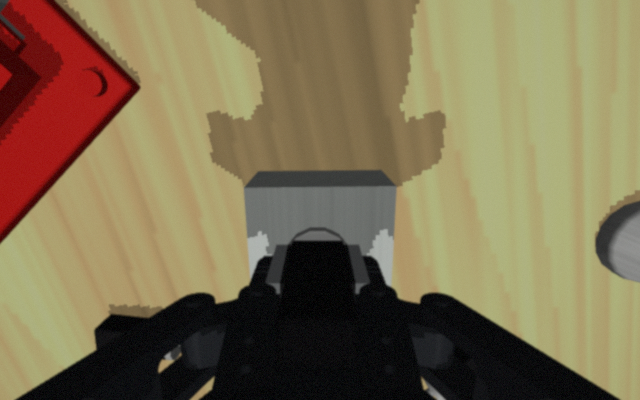

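```bash
cat >> h.py <<'E'
FP=np.load('fix.npy')
def f2w(x,y):
    c,s=np.cos(FP[2]),np.sin(FP[2]); return np.array([FP[0]+(c*x-s*y)/1e3,FP[1]+(s*x+c*y)/1e3])
def w2f(P):
    q=np.asarray(P)[:2]-FP[:2]; c,s=np.cos(FP[2]),np.sin(FP[2]); return np.array([c*q[0]+s*q[1],-s*q[0]+c*q[1]])*1e3
E
python3 - <<'E'
from h import *
t=f2w(-32,75); print(t, np.degrees(FP[2]))
P=np.degrees(FP[2])
plan([.5075,-.294,.13],-12.96)
a=[.47,-.10,.13]
plan(a,5,[.5075,-.294,.13],-12.96)
plan([t[0],t[1],.11],P,a,5)
E
```

```text
[0.4863 0.1053] 15.885699511516428
shift [ 0.0001  0.0004 -0.4023] turn [ 0.0004  0.0002 -0.    ]
shift [ 0.9032 -0.4003  0.    ] turn [ 0.      0.     -0.1996]
shift [1.0157 0.1705 0.1   ] turn [ 0.     0.    -0.121]
```

Call:
play_rows(increments=[[[0, 0, -0.1, 0, 0, 0, -1], [0, 0, -0.2, 0, 0, 0, -1], [0, 0, -0.4, 0, 0, 0, -1], [0, 0, -0.4, 0, 0, 0, -1], [0, 0, -0.4, 0, 0, 0, -1]]])

```text
clock: 5.7
eef_pos: [0.5074, -0.294, 0.1297]
orientation: [0.782, 0.623, 0.0, 0.001]
contact_force: [-1.1, 0.4, -0.9]
finger_gap: 0.0225
```

```bash
python3 - <<'E'
from h import *
for i in range(4):
  o=arm.get_obs(); print(o['clock'],o['eef_pos'],psi(o),o['contact_force'],o['wrist_torque'],o['finger_gap'])
  im=get_image("wrist")
cv2.imwrite("pics/w4.png",im[:,:,::-1])
E
```

```text
5.7 [ 0.5074 -0.294   0.1297] -12.958407009076913 [-1.0597  0.3742 -0.9308] [0.0253 0.0135 0.0224] 0.022531612319322814
5.75 [ 0.5065 -0.2933  0.1286] -12.960867339713323 [-0.6465 -0.2952 -0.9647] [-0.0137  0.0292  0.0245] 0.023072069526635267
5.8 [ 0.5061 -0.293   0.128 ] -12.963105480051341 [-0.0809  0.7696 -2.3602] [-0.0747 -0.0078  0.0266] 0.023558152217761554
5.85 [ 0.506  -0.2929  0.1277] -12.962224525867239 [ 0.3243 -0.4287 -1.4066] [-0.0068  0.0309  0.0108] 0.023020430516946442
```

View pics/w4.png

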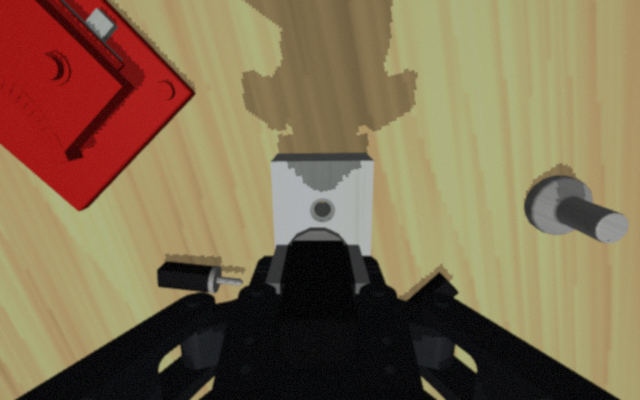

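```bash
python3 - <<'E'
from h import *
c=calibration("wrist"); o=arm.get_obs(); im=get_image("wrist"); 
print(o['clock'],o['eef_pos'],o['contact_force'])
cv2.imwrite("pics/w5.png",cv2.resize(im[180:300,270:370],None,fx=5,fy=5,interpolation=cv2.INTER_CUBIC)[:,:,::-1])
np.savez("w5.npz",V=c['view'])
E
```

```text
5.9 [ 0.506  -0.293   0.1277] [-0.5319 -0.1648 -1.4266]
```

View pics/w5.png

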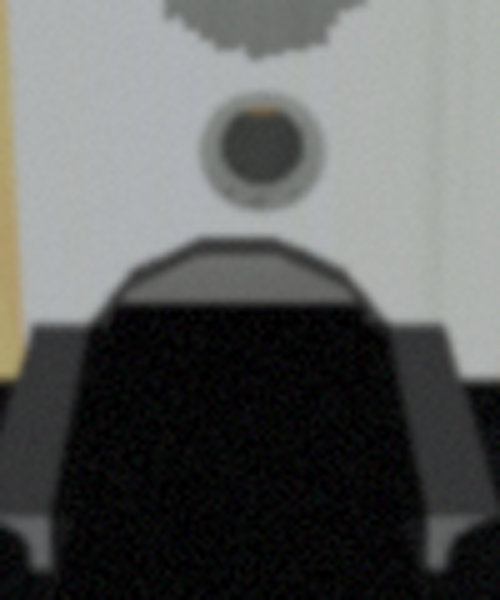

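```bash
python3 - <<'E'
from h import *
c=calibration("wrist"); c=dict(camera_matrix=c['camera_matrix'],view=np.load("w5.npz")['V'])
print(ray(c,np.array([262,151])/5+[270,180]-.4,.04))
E
```

```text
[ 0.5083 -0.295   0.04  ]
```

Call:
play_rows(increments=[[[0.2, -0.09, 0, 0, 0, -0.07, -1], [0.45, -0.2, 0, 0, 0, -0.14, -1], [0.7, -0.3, 0, 0, 0, -0.2, -1], [0.9, -0.4, 0, 0, 0, -0.2, -1]]])

```text
clock: 6.35
eef_pos: [0.4695, -0.1019, 0.1286]
orientation: [0.675, 0.738, -0.0, -0.0]
contact_force: [1.0, 0.2, -0.9]
finger_gap: 0.0228
```

Call:
play_rows(increments=[[[0.25, 0.04, 0, 0, 0, -0.06, -1], [0.5, 0.08, 0, 0, 0, -0.121, -1], [0.75, 0.12, 0, 0, 0, -0.121, -1], [0.99, 0.17, 0, 0, 0, -0.121, -1], [1, 0.17, 0.05, 0, 0, -0.121, -1], [1, 0.17, 0.05, 0, 0, -0.121, -1]]])

```text
clock: 6.95
eef_pos: [0.4851, 0.0999, 0.1178]
orientation: [0.601, 0.799, -0.001, -0.001]
contact_force: [-1.1, -0.5, -1.3]
finger_gap: 0.0229
```

```bash
python3 - <<'E'
from h import *
for i in range(4):
  im=get_image("wrist")
  o=arm.get_obs(); print(o['clock'],o['eef_pos'],w2f(o['eef_pos']),psi(o),o['contact_force'],o['wrist_torque'],o['finger_gap'])
c=calibration("wrist");im=get_image("wrist")
cv2.imwrite("pics/w6.png",im[:,:,::-1]); np.savez("w6.npz",V=c['view'])
E
```

```text
7.0 [0.4853 0.0987 0.1181] [-34.7611  68.8405] 16.030520659278302 [-1.1901  0.0343 -0.6427] [-0.0669 -0.0153 -0.0727] 0.023100869871331264
7.05 [0.4857 0.0979 0.1186] [-34.5398  68.0066] 15.939763300386284 [-0.0848  0.1615 -2.8446] [-0.0383  0.0066  0.0431] 0.022641860042205225
7.1 [0.4861 0.0975 0.1189] [-34.2836  67.4878] 15.870253433589856 [-0.3459 -0.6193 -0.9097] [ 0.0364 -0.0512 -0.0256] 0.023069241376537427
7.15 [0.4864 0.0973 0.1191] [-34.0602  67.1871] 15.827796823420718 [ 0.4086  0.2273 -0.4794] [ 0.0301 -0.0313 -0.0097] 0.02246409822137633
```

View pics/w6.png

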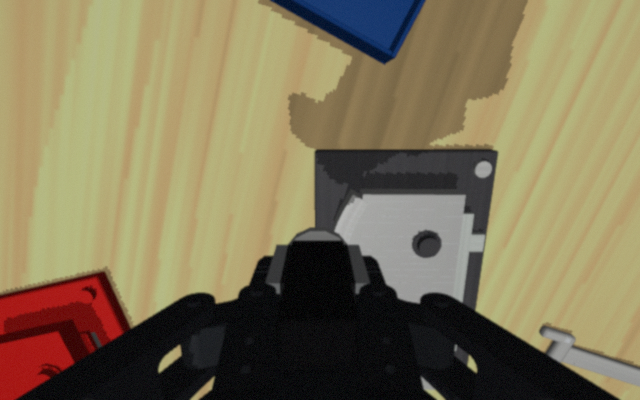

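```bash
python3 - <<'E'
from h import *
c=calibration("wrist"); c=dict(camera_matrix=c['camera_matrix'],view=np.load("w6.npz")['V'])
for u,z in [((316,150),.012),((497,151),.012),((357,193),.042),((467,194),.042)]: 
    r=ray(c,u,z);print(r,w2f(r))
im=cv2.imread("pics/w6.png"); cv2.imwrite("pics/w6c.png",cv2.resize(im[140:260,300:500],None,fx=4,fy=4,interpolation=cv2.INTER_CUBIC))
E
```

```text
[0.475  0.1338 0.012 ] [-35.0013 105.4578]
[0.6027 0.1693 0.012 ] [ 97.508  104.6626]
[0.5082 0.1176 0.042 ] [-7.5238 80.7571]
[0.5791 0.137  0.042 ] [65.9583 80.0435]
```

View pics/w6c.png

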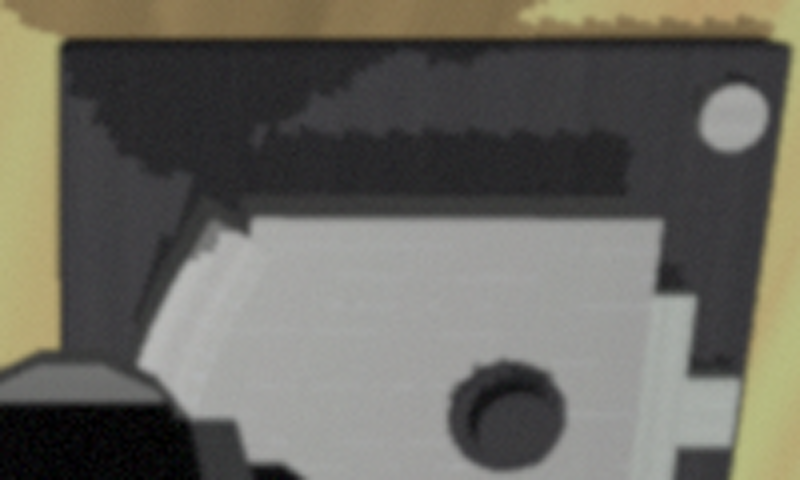

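```bash
python3 - <<'E'
from h import *
c=calibration("wrist"); c=dict(camera_matrix=c['camera_matrix'],view=np.load("w6.npz")['V'])
for u,z in [((140,365),.026),((170,300),.026),((203,237),.026),((190,400),.042),((215,330),.042),((262,257),.042),((250,217),.042)]: 
    r=ray(c,np.array(u)/4+[300,140]-.4,z);f=w2f(r);print(f, "shift",f[0]+14*np.sin(np.pi*f[1]/80))
ct=calibration("top")
e=np.array([[203,455],[240,467],[290,472],[330,461],[370,434],[410,402],[450,374],[490,362],[540,367],[585,376]])/6+[220,150]-.45
for u in e:
    f=w2f(ray(ct,u,.026)); print(f,f[0]+14*np.sin(np.pi*f[1]/80))
E
```

```text
[-21.2766  47.6705] shift -7.906929067181826
[-15.9774  60.3122] shift -6.199977855545637
[-10.2741  72.2343] shift -6.0705822612892515
[-13.3462  47.3091] shift 0.08102283650100262
[-9.3724 60.1835] shift 0.4554586332522277
[-1.8291 73.2027] shift 1.863700633236094
[-4.0984 80.1693] shift -4.191475564236012
[-8.3646 81.8658] -9.389471340718117
[-16.3935  67.824 ] -9.95157629958348
[-22.6588  48.0745] -9.356704641819814
[-21.5653  31.1645] -8.399628319158127
[-13.9325  12.9923] -7.09551369097164
[-4.2045 -5.667 ] -7.294452574658086
[  3.9299 -24.1186] -7.4345286556249635
[  5.4773 -41.3522] -8.502981375289652
[ -0.8605 -61.2686] -10.254712892158667
[ -8.4159 -78.796 ] -9.07752645072985
```

Call:
play_rows(increments=[[[0.02, -0.01, 0.1, 0, 0, 0, -1], [0.035, -0.02, 0.2, 0, 0, 0, -1], [0.035, -0.02, 0.28, 0, 0, 0, -1], [0.035, -0.02, 0.295, 0, 0, 0, -1], [0.035, -0.02, 0.295, 0, 0, 0, -1], [0.035, -0.02, 0.295, 0, 0, 0, -1], [0.035, -0.02, 0.295, 0, 0, 0, -1]]])

```text
clock: 7.9
eef_pos: [0.4818, 0.1041, 0.0612]
orientation: [0.602, 0.798, 0.001, 0.001]
contact_force: [0.2, 0.6, -2.1]
finger_gap: 0.023
```

```bash
cat >> h.py <<'E'
def sense(n=4,show=True):
    F=[];T=[];P=[]
    for i in range(n):
        o=arm.get_obs(); F.append(o['contact_force']);T.append(o['wrist_torque']);P.append(o['eef_pos']); 
        if i<n-1: get_image("wrist")
    F=np.array(F);T=np.array(T);P=np.array(P)
    c,s=np.cos(FP[2]),np.sin(FP[2]); M=np.array([[c,s,0],[-s,c,0],[0,0,1]])
    Ff=(M@F.T).T; Tf=(M@T.T).T
    print(o['clock'],'pos_f',np.round(w2f(P[-1]),2),'z',P[-1][2].round(4),'psi',round(psi(o),2)); print('F',Ff.mean(0),'T',Tf.mean(0),'each Fx',Ff[:,0].round(1),'Fy',Ff[:,1].round(1))
    return o
E
python3 - <<'E'
from h import *
sense(5)
o=arm.get_obs(); print(R.from_quat(o['orientation']).as_matrix()[:,2])
im=get_image("scene"); cv2.imwrite("pics/s1.png",cv2.resize(im[130:260,260:420],None,fx=5,fy=5,interpolation=cv2.INTER_CUBIC)[:600,:,::-1])
E
```

```text
8.1 pos_f [-37.16  75.39] z 0.0608 psi 15.93
F [-0.4404  0.1906 -1.4976] T [ 0.0233 -0.0153 -0.0031] each Fx [ 0.4 -0.1 -0.5 -1.1 -0.8] Fy [ 0.5  0.5 -1.   0.7  0.3]
[ 0.0009 -0.     -1.    ]
```

View pics/s1.png

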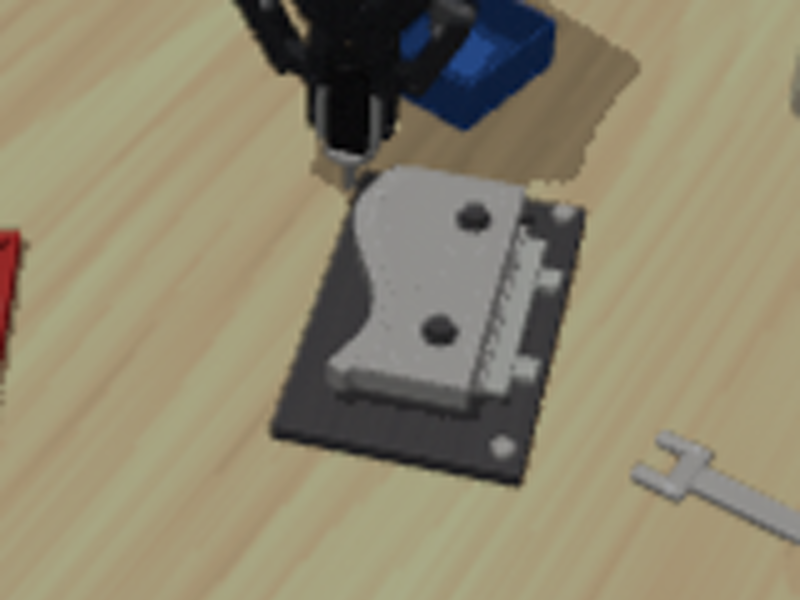

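Call:
play_rows(increments=[[[0, 0.01, 0, 0, 0, 0, -1], [0, 0.02, 0, 0, 0, 0, -1], [0, 0.03, 0, 0, 0, 0, -1], [0, 0.04, 0, 0, 0, 0, -1], [0, 0.045, 0, 0, 0, 0, -1], [0, 0.05, 0, 0, 0, 0, -1], [0, 0.05, 0, 0, 0, 0, -1]]])

```text
clock: 8.85
eef_pos: [0.4906, 0.1071, 0.0603]
orientation: [0.602, 0.798, -0.0, 0.0]
contact_force: [-0.3, -1.1, -1.9]
finger_gap: 0.0231
```

```bash
python3 - <<'E'
from h import *
sense(4)
im=get_image("scene"); cv2.imwrite("pics/s2.png",cv2.resize(im[145:200,310:370],None,fx=10,fy=10,interpolation=cv2.INTER_CUBIC)[:600,:,::-1])
E
```

```text
9.0 pos_f [-27.64  75.48] z 0.0603 psi 15.93
F [-0.3262 -0.1889 -1.7615] T [0.0238 0.0209 0.0039] each Fx [-0.6 -0.6 -0.4  0.3] Fy [-1.  -0.1  0.1  0.2]
```

View pics/s2.png

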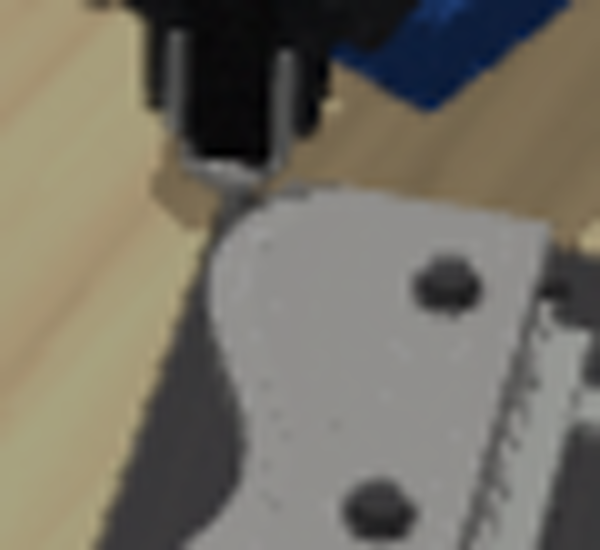

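Call:
play_rows(increments=[[[0, 0.003, 0, 0, 0, 0, -1], [0, 0.005, 0, 0, 0, 0, -1], [0, 0.005, 0, 0, 0, 0, -1]]])

```text
clock: 9.35
eef_pos: [0.4915, 0.1073, 0.0603]
orientation: [0.602, 0.798, 0.0, 0.0]
contact_force: [-0.4, -0.1, -1.6]
finger_gap: 0.023
```

Call:
play_rows(increments=[[[0, 0.003, 0, 0, 0, 0, -1], [0, 0.005, 0, 0, 0, 0, -1], [0, 0.005, 0, 0, 0, 0, -1]]])

```text
clock: 9.65
eef_pos: [0.4925, 0.1076, 0.0603]
orientation: [0.602, 0.798, -0.0, 0.0]
contact_force: [0.3, -0.2, -1.9]
finger_gap: 0.0229
```

Call:
play_rows(increments=[[[0, 0.003, 0, 0, 0, 0, -1], [0, 0.005, 0, 0, 0, 0, -1], [0, 0.005, 0, 0, 0, 0, -1]]])

```text
clock: 9.95
eef_pos: [0.4935, 0.1079, 0.0603]
orientation: [0.602, 0.798, -0.0, 0.0]
contact_force: [0.5, -0.1, -1.4]
finger_gap: 0.0229
```

Call:
play_rows(increments=[[[0, 0.003, 0, 0, 0, 0, -1], [0, 0.005, 0, 0, 0, 0, -1], [0, 0.005, 0, 0, 0, 0, -1]]])

```text
clock: 10.25
eef_pos: [0.4944, 0.1081, 0.0603]
orientation: [0.602, 0.798, -0.0, 0.0]
contact_force: [-0.4, 0.8, -2.5]
finger_gap: 0.0231
```

Call:
play_rows(increments=[[[0, 0.003, 0, 0, 0, 0, -1], [0, 0.005, 0, 0, 0, 0, -1], [0, 0.005, 0, 0, 0, 0, -1]]])

```text
clock: 10.55
eef_pos: [0.4954, 0.1084, 0.0603]
orientation: [0.602, 0.798, 0.0, 0.0]
contact_force: [0.1, -0.4, -1.2]
finger_gap: 0.0229
```

Call:
play_rows(increments=[[[0, 0.003, 0, 0, 0, 0, -1], [0, 0.005, 0, 0, 0, 0, -1], [0, 0.005, 0, 0, 0, 0, -1]]])

```text
clock: 10.85
eef_pos: [0.4963, 0.1087, 0.0603]
orientation: [0.602, 0.798, -0.0, 0.0]
contact_force: [0.4, -0.1, -0.8]
finger_gap: 0.023
```

Call:
play_rows(increments=[[[0, 0.003, 0, 0, 0, 0, -1], [0, 0.005, 0, 0, 0, 0, -1], [0, 0.005, 0, 0, 0, 0, -1]]])

```text
clock: 11.15
eef_pos: [0.4973, 0.109, 0.0603]
orientation: [0.602, 0.798, 0.0, 0.0]
contact_force: [0.5, 0.1, -1.3]
finger_gap: 0.0232
```

Call:
play_rows(increments=[[[0, 0.003, 0, 0, 0, 0, -1], [0, 0.005, 0, 0, 0, 0, -1], [0, 0.005, 0, 0, 0, 0, -1]]])

```text
clock: 11.45
eef_pos: [0.4982, 0.1092, 0.0603]
orientation: [0.602, 0.798, -0.0, 0.0]
contact_force: [-0.7, 0.0, -2.0]
finger_gap: 0.0228
```

Call:
play_rows(increments=[[[0, 0.003, 0, 0, 0, 0, -1], [0, 0.005, 0, 0, 0, 0, -1], [0, 0.005, 0, 0, 0, 0, -1]]])

```text
clock: 11.75
eef_pos: [0.4992, 0.1095, 0.0603]
orientation: [0.602, 0.798, -0.0, 0.0]
contact_force: [-0.0, 0.1, -1.6]
finger_gap: 0.0225
```

```bash
python3 - <<'E'
from h import *
sense(3)
E
```

```text
11.85 pos_f [-18.51  75.47] z 0.0603 psi 15.93
F [-0.3015 -0.0379 -1.3689] T [0.0306 0.0152 0.017 ] each Fx [-0.  -0.3 -0.6] Fy [ 0.1 -0.4  0.1]
```

Call:
play_rows(increments=[[[0, 0.003, 0, 0, 0, 0, -1], [0, 0.005, 0, 0, 0, 0, -1], [0, 0.005, 0, 0, 0, 0, -1]]])

```text
clock: 12.15
eef_pos: [0.4998, 0.1097, 0.0602]
orientation: [0.602, 0.798, -0.0, -0.0]
contact_force: [-0.6, -0.4, -1.2]
finger_gap: 0.0227
```

```bash
python3 - <<'E'
from h import *
sense(5)
E
```

```text
12.35 pos_f [-17.77  75.53] z 0.0603 psi 15.93
F [-1.0015  0.1831 -1.1671] T [0.0086 0.152  0.006 ] each Fx [-0.6 -1.7 -0.9 -0.5 -1.2] Fy [-0.3  0.6 -0.3  0.3  0.6]
```

Call:
play_rows(increments=[[[0, 0.002, 0, 0, 0, 0, -1], [0, 0.004, 0, 0, 0, 0, -1], [0, 0.004, 0, 0, 0, 0, -1]]])

```text
clock: 12.65
eef_pos: [0.5001, 0.1099, 0.0601]
orientation: [0.602, 0.798, -0.001, -0.001]
contact_force: [-2.4, -0.6, 0.3]
finger_gap: 0.0228
```

```bash
python3 - <<'E'
from h import *
sense(5)
E
```

```text
12.85 pos_f [-17.33  75.58] z 0.0602 psi 15.93
F [-2.8693  0.0422  0.0431] T [ 0.0221  0.6182 -0.0166] each Fx [-2.4 -2.4 -2.9 -2.9 -3.8] Fy [ 0.1 -0.6 -0.1 -0.1  0.9]
```

```bash
cat > tr.py <<'E'
from h import *
import json,sys
KX,KY,MU=2.4,3.0,.55
L=.213
def E(u,s,th):
    # center curve (r=4) and normal
    x=-14*np.sin(np.pi*u/80); m=-14*np.pi/80*np.cos(np.pi*u/80) # dx/dy
    n=np.array([-np.ones_like(u),m])/np.sqrt(1+m*m)   # outward (towards -x)
    P=np.array([x,u])+4*n
    c,sn=np.cos(th),np.sin(th); Rm=np.array([[c,-sn],[sn,c]])
    P=Rm@P; n=Rm@n; P[0]+=s
    return P,n
def force(n,N):
    t=np.array([-n[1],n[0]]); t=t*np.sign(t[1]) # tangent with +y (motion is -y, friction +y)
    return N*(n+MU*t)
def ucmd(u,s,th,N):
    P,n=E(u,s,th); F=force(n,N)
    return P-np.array([F[0]/KX,F[1]/KY])
def meas(n=3):
    F=[];T=[];P=[]
    for i in range(n):
        if i: get_image("wrist")
        o=arm.get_obs(); F.append(o['contact_force']);T.append(o['wrist_torque']);P.append(o['eef_pos'])
    c,s=np.cos(FP[2]),np.sin(FP[2]); M=np.array([[c,s,0],[-s,c,0],[0,0,1]])
    F=M@np.mean(F,0);T=M@np.mean(T,0);p=w2f(np.mean(P,0))
    ft=np.array([-(T[1]-.018)/L,(T[0]-.02)/L])
    f=.3*F[:2]+.7*ft
    tip=p+f/8.6; X0=tip[0]+f[0]/12
    print(o['clock'],'pos',p.round(2),'z',np.mean(P,0)[2].round(4),'F',F.round(2),'Ft',ft.round(2),'tip',tip.round(2),'X0',X0.round(2))
    return f,tip,X0,o
def local_s(tip,X0,th):
    us=np.linspace(-85,85,3401); P,n=E(us,0,th); i=np.argmin(abs(P[1]-tip[1])); return us[i],X0-P[0][i],n[:,i]
E
python3 - <<'E'
from tr import *
f,tip,X0,o=meas(2)
u,s,n=local_s(tip,X0,0.)
print(u,s,'N',f@n,n)
for uu in np.arange(u,60,-1.): print(uu,ucmd(np.array(uu),s,0.,4.2),E(np.array(uu),s,0.)[0])
E
```

```text
12.9 pos [-17.34  75.59] z 0.0602 F [-3.62  0.78  0.24] Ft [-3.1   0.17] tip [-17.72  75.63] X0 -17.99
73.75 -11.06134363205462 N 3.0375709283601924 [-0.8824  0.4706]
73.75 [-16.9013  74.2941] [-17.9925  75.6323]
72.75 [-17.4328  73.2823] [-18.5313  74.6167]
71.75 [-17.9582  72.2688] [-19.0652  73.5987]
70.75 [-18.4768  71.2536] [-19.5934  72.5783]
69.75 [-18.9878  70.2365] [-20.115   71.5555]
68.75 [-19.4904  69.2176] [-20.6291  70.5302]
67.75 [-19.9836  68.1969] [-21.135   69.5025]
66.75 [-20.4668  67.1744] [-21.6319  68.4722]
65.75 [-20.9391  66.1501] [-22.1189  67.4393]
64.75 [-21.3999  65.1239] [-22.5953  66.4039]
63.75 [-21.8482  64.0959] [-23.0603  65.3658]
62.75 [-22.2834  63.066 ] [-23.513   64.3251]
61.75 [-22.7048  62.0343] [-23.9528  63.2817]
60.75 [-23.1116  61.0008] [-24.3789  62.2357]
```

Call:
play_rows(increments=[[[-0.005, -0.0015, 0, 0, 0, 0, -1], [-0.01, -0.0035, 0, 0, 0, 0, -1], [-0.015, -0.006, 0, 0, 0, 0, -1], [-0.02, -0.0085, 0, 0, 0, 0, -1], [-0.026, -0.0115, 0, 0, 0, 0, -1]]])

```text
clock: 13.4
eef_pos: [0.4993, 0.1052, 0.0601]
orientation: [0.603, 0.798, 0.0, -0.001]
contact_force: [-4.6, 4.9, -1.9]
finger_gap: 0.023
```

```bash
cat > step.py <<'E'
from tr import *
# args: cmdx cmdy th uEnd N nrows
cx,cy,th,u1,N,nr=map(float,sys.argv[1:7]); s_in=float(sys.argv[7]) if len(sys.argv)>7 else None
f,tip,X0,o=meas(2)
u,s,n=local_s(tip,X0,th)
print('u %.1f s %.2f N %.2f |F| %.2f Ft/N %.2f'%(u,s,f@n,np.hypot(*f),(f@np.array([-n[1],n[0]]))/(f@n)),'slope n',n.round(2),'lag',np.round(np.array([cx,cy])-tip,2))
if s_in is not None: s=s_in
for k in range(1,int(nr)+1):
    # invert: find u of current command start
    us=np.linspace(-85,85,1701); C=ucmd(us,s,th,N); 
    u0=us[np.argmin(abs(C[1]-cy))]
    c=ucmd(np.array(u0+(u1-u0)*k/nr),s,th,N)
    print([round(float((c[1]-cy)/200),4),round(float((c[0]-cx)/200),4)],c.round(2))
E
python3 step.py -19.0 70.27 0 64 4.2 8
```

```text
13.45 pos [-19.57  71.17] z 0.0601 F [-3.2   5.26 -1.33] Ft [-2.56  4.18] tip [-19.89  71.7 ] X0 -20.12
u 69.9 s -11.15 N 4.49 |F| 5.28 Ft/N -0.62 slope n [-0.89  0.45] lag [ 0.89 -1.43]
[-0.0036, -0.0021] [-19.41  69.55]
[-0.0073, -0.0039] [-19.78  68.81]
[-0.011, -0.0057] [-20.13  68.07]
[-0.0147, -0.0074] [-20.48  67.33]
[-0.0184, -0.0091] [-20.83  66.59]
[-0.0221, -0.0108] [-21.17  65.84]
[-0.0259, -0.0125] [-21.5  65.1]
[-0.0296, -0.0141] [-21.82  64.35]
```

Call:
play_rows(increments=[[[-0.0036, -0.002, 0, 0, 0, 0, -1], [-0.0073, -0.0039, 0, 0, 0, 0, -1], [-0.011, -0.0057, 0, 0, 0, 0, -1], [-0.0147, -0.0074, 0, 0, 0, 0, -1], [-0.0184, -0.0091, 0, 0, 0, 0, -1], [-0.0221, -0.0108, 0, 0, 0, 0, -1], [-0.0259, -0.0125, 0, 0, 0, 0, -1], [-0.0296, -0.0141, 0, 0, 0, 0, -1]]])

```text
clock: 14.25
eef_pos: [0.4982, 0.0985, 0.0601]
orientation: [0.603, 0.798, 0.0, -0.001]
contact_force: [-3.8, 3.4, -0.8]
finger_gap: 0.0228
```

```bash
sed -i 's/MU=2.4,3.0,.55/MU=2.4,3.0,.6/' tr.py; python3 step.py -21.82 64.35 0 56 4.2 10
```

```text
14.3 pos [-22.41  65.15] z 0.0601 F [-2.63  3.95 -1.45] Ft [-2.62  4.1 ] tip [-22.72  65.63] X0 -22.94
u 64.0 s -11.05 N 4.05 |F| 4.83 Ft/N -0.65 slope n [-0.91  0.41] lag [ 0.9  -1.28]
[-0.004, -0.0013] [-22.08  63.56]
[-0.0081, -0.003] [-22.42  62.72]
[-0.0123, -0.0047] [-22.76  61.89]
[-0.0165, -0.0064] [-23.09  61.05]
[-0.0207, -0.0079] [-23.41  60.21]
[-0.0249, -0.0095] [-23.72  59.37]
[-0.0291, -0.011] [-24.02  58.53]
[-0.0333, -0.0124] [-24.3   57.69]
[-0.0375, -0.0138] [-24.58  56.84]
[-0.0417, -0.0151] [-24.84  56.  ]
```

Call:
play_rows(increments=[[[-0.004, -0.0014, 0, 0, 0, 0, -1], [-0.0081, -0.003, 0, 0, 0, 0, -1], [-0.0123, -0.0047, 0, 0, 0, 0, -1], [-0.0165, -0.0064, 0, 0, 0, 0, -1], [-0.0207, -0.0079, 0, 0, 0, 0, -1], [-0.0249, -0.0095, 0, 0, 0, 0, -1], [-0.0291, -0.011, 0, 0, 0, 0, -1], [-0.0333, -0.0124, 0, 0, 0, 0, -1], [-0.0375, -0.0138, 0, 0, 0, 0, -1], [-0.0417, -0.0151, 0, 0, 0, 0, -1]]])

```text
clock: 15.3
eef_pos: [0.4974, 0.0897, 0.06]
orientation: [0.603, 0.798, -0.0, -0.001]
contact_force: [-5.1, 3.6, -1.0]
finger_gap: 0.0229
```

```bash
python3 step.py -24.84 56.0 0 47 4.4 11
```

```text
15.35 pos [-25.6  56.8] z 0.06 F [-3.54  3.88 -0.73] Ft [-2.86  3.4 ] tip [-25.96  57.21] X0 -26.21
u 56.0 s -11.08 N 4.00 |F| 4.69 Ft/N -0.61 slope n [-0.95  0.31] lag [ 1.12 -1.21]
[-0.0041, -0.001] [-25.03  55.18]
[-0.0084, -0.0022] [-25.28  54.32]
[-0.0127, -0.0033] [-25.51  53.45]
[-0.0171, -0.0044] [-25.73  52.59]
[-0.0214, -0.0055] [-25.93  51.72]
[-0.0257, -0.0064] [-26.12  50.85]
[-0.0301, -0.0073] [-26.3   49.99]
[-0.0344, -0.0081] [-26.46  49.12]
[-0.0388, -0.0088] [-26.61  48.25]
[-0.0431, -0.0095] [-26.74  47.37]
[-0.0475, -0.0101] [-26.86  46.5 ]
```

Call:
play_rows(increments=[[[-0.0041, -0.001, 0, 0, 0, 0, -1], [-0.0084, -0.0022, 0, 0, 0, 0, -1], [-0.0127, -0.0033, 0, 0, 0, 0, -1], [-0.0171, -0.0044, 0, 0, 0, 0, -1], [-0.0214, -0.0055, 0, 0, 0, 0, -1], [-0.0257, -0.0064, 0, 0, 0, 0, -1], [-0.0301, -0.0073, 0, 0, 0, 0, -1], [-0.0344, -0.0081, 0, 0, 0, 0, -1], [-0.0388, -0.0088, 0, 0, 0, 0, -1], [-0.0431, -0.0095, 0, 0, 0, 0, -1], [-0.0475, -0.0101, 0, 0, 0, 0, -1]]])

```text
clock: 16.45
eef_pos: [0.498, 0.0796, 0.06]
orientation: [0.602, 0.798, -0.0, -0.001]
contact_force: [-5.3, 2.0, -1.0]
finger_gap: 0.0232
```

```bash
python3 step.py -26.86 46.5 0 37 4.4 12
```

```text
16.5 pos [-27.74  46.99] z 0.06 F [-4.08  3.36 -1.35] Ft [-3.35  3.28] tip [-28.16  47.37] X0 -28.46
u 46.8 s -10.99 N 4.01 |F| 4.86 Ft/N -0.69 slope n [-0.99  0.14] lag [ 1.3  -0.87]
[-0.0044, -0.0001] [-26.88  45.63]
[-0.0088, -0.0005] [-26.97  44.75]
[-0.0132, -0.0009] [-27.04  43.87]
[-0.0176, -0.0012] [-27.1   42.99]
[-0.022, -0.0014] [-27.14  42.11]
[-0.0264, -0.0015] [-27.16  41.23]
[-0.0307, -0.0016] [-27.17  40.35]
[-0.0351, -0.0015] [-27.17  39.47]
[-0.0395, -0.0014] [-27.15  38.59]
[-0.0439, -0.0012] [-27.11  37.71]
[-0.0483, -0.001] [-27.06  36.84]
[-0.0527, -0.0006] [-26.99  35.96]
```

Call:
play_rows(increments=[[[-0.0044, -0.0001, 0, 0, 0, 0, -1], [-0.0088, -0.0004, 0, 0, 0, 0, -1], [-0.0132, -0.0007, 0, 0, 0, 0, -1], [-0.0176, -0.001, 0, 0, 0, 0, -1], [-0.022, -0.0012, 0, 0, 0, 0, -1], [-0.0264, -0.0013, 0, 0, 0, 0, -1], [-0.0307, -0.0014, 0, 0, 0, 0, -1], [-0.0351, -0.0013, 0, 0, 0, 0, -1], [-0.0395, -0.0012, 0, 0, 0, 0, -1], [-0.0439, -0.001, 0, 0, 0, 0, -1], [-0.0483, -0.0008, 0, 0, 0, 0, -1], [-0.0527, -0.0004, 0, 0, 0, 0, -1]]])

```text
clock: 17.7
eef_pos: [0.5008, 0.0692, 0.06]
orientation: [0.602, 0.798, -0.001, -0.001]
contact_force: [-4.7, 1.5, -0.7]
finger_gap: 0.0229
```

```bash
python3 step.py -26.94 35.96 0 27 4.5 12
```

```text
17.75 pos [-27.94  36.23] z 0.06 F [-4.44  2.12 -1.25] Ft [-4.34  2.36] tip [-28.45  36.5 ] X0 -28.82
u 36.8 s -10.94 N 4.20 |F| 4.93 Ft/N -0.61 slope n [-1.   -0.07] lag [ 1.51 -0.54]
[-0.0045, 0.0007] [-26.8   35.06]
[-0.0089, 0.0012] [-26.7   34.19]
[-0.0132, 0.0018] [-26.59  33.31]
[-0.0176, 0.0024] [-26.46  32.44]
[-0.022, 0.0031] [-26.32  31.57]
[-0.0263, 0.0039] [-26.16  30.69]
[-0.0307, 0.0048] [-25.98  29.82]
[-0.035, 0.0057] [-25.8   28.95]
[-0.0394, 0.0067] [-25.6   28.08]
[-0.0437, 0.0078] [-25.38  27.22]
[-0.0481, 0.0089] [-25.15  26.35]
[-0.0524, 0.0101] [-24.91  25.48]
```

Call:
play_rows(increments=[[[-0.0045, 0.0006, 0, 0, 0, 0, -1], [-0.0089, 0.0012, 0, 0, 0, 0, -1], [-0.0132, 0.0018, 0, 0, 0, 0, -1], [-0.0176, 0.0024, 0, 0, 0, 0, -1], [-0.022, 0.0031, 0, 0, 0, 0, -1], [-0.0263, 0.0039, 0, 0, 0, 0, -1], [-0.0307, 0.0048, 0, 0, 0, 0, -1], [-0.035, 0.0057, 0, 0, 0, 0, -1], [-0.0394, 0.0067, 0, 0, 0, 0, -1], [-0.0437, 0.0078, 0, 0, 0, 0, -1], [-0.0481, 0.0089, 0, 0, 0, 0, -1], [-0.0524, 0.0101, 0, 0, 0, 0, -1]]])

```text
clock: 18.95
eef_pos: [0.5055, 0.0595, 0.06]
orientation: [0.602, 0.798, -0.001, -0.001]
contact_force: [-5.0, 0.1, -1.0]
finger_gap: 0.023
```

```bash
python3 step.py -24.92 25.48 0 17 4.5 12
```

```text
19.0 pos [-26.    25.54] z 0.06 F [-4.73  1.34 -1.32] Ft [-4.62  1.29] tip [-26.54  25.7 ] X0 -26.93
u 26.8 s -10.92 N 4.14 |F| 4.83 Ft/N -0.60 slope n [-0.96 -0.26] lag [ 1.62 -0.22]
[-0.0043, 0.0014] [-24.64  24.62]
[-0.0086, 0.0027] [-24.37  23.75]
[-0.0129, 0.0041] [-24.1   22.89]
[-0.0172, 0.0056] [-23.81  22.03]
[-0.0215, 0.0071] [-23.5   21.17]
[-0.0258, 0.0087] [-23.19  20.31]
[-0.0301, 0.0103] [-22.86  19.45]
[-0.0344, 0.012] [-22.53  18.6 ]
[-0.0387, 0.0137] [-22.18  17.74]
[-0.043, 0.0155] [-21.83  16.89]
[-0.0472, 0.0173] [-21.47  16.03]
[-0.0515, 0.0191] [-21.09  15.18]
```

Call:
play_rows(increments=[[[-0.0043, 0.0014, 0, 0, 0, 0, -1], [-0.0086, 0.0027, 0, 0, 0, 0, -1], [-0.0129, 0.0041, 0, 0, 0, 0, -1], [-0.0172, 0.0056, 0, 0, 0, 0, -1], [-0.0215, 0.0071, 0, 0, 0, 0, -1], [-0.0258, 0.0087, 0, 0, 0, 0, -1], [-0.0301, 0.0103, 0, 0, 0, 0, -1], [-0.0344, 0.012, 0, 0, 0, 0, -1], [-0.0387, 0.0137, 0, 0, 0, 0, -1], [-0.043, 0.0155, 0, 0, 0, 0, -1], [-0.0472, 0.0173, 0, 0, 0, 0, -1], [-0.0515, 0.0191, 0, 0, 0, 0, -1]]])

```text
clock: 20.2
eef_pos: [0.512, 0.0505, 0.0599]
orientation: [0.602, 0.798, -0.001, -0.001]
contact_force: [-5.4, -1.1, -1.2]
finger_gap: 0.023
```

```bash
python3 step.py -21.1 15.18 0 7 4.5 12
```

```text
20.25 pos [-22.17  15.1 ] z 0.06 F [-5.17  0.26 -1.82] Ft [-4.74  0.61] tip [-22.74  15.15] X0 -23.14
u 16.8 s -10.92 N 4.27 |F| 4.90 Ft/N -0.56 slope n [-0.92 -0.4 ] lag [1.64 0.03]
[-0.0042, 0.002] [-20.71  14.33]
[-0.0085, 0.0039] [-20.32  13.48]
[-0.0127, 0.0059] [-19.92  12.63]
[-0.017, 0.0079] [-19.52  11.78]
[-0.0212, 0.01] [-19.1   10.94]
[-0.0254, 0.0121] [-18.69  10.09]
[-0.0297, 0.0142] [-18.26   9.25]
[-0.0339, 0.0163] [-17.83   8.4 ]
[-0.0381, 0.0185] [-17.4    7.56]
[-0.0423, 0.0207] [-16.96   6.72]
[-0.0465, 0.0229] [-16.52   5.88]
[-0.0507, 0.0252] [-16.07   5.04]
```

Call:
play_rows(increments=[[[-0.0042, 0.002, 0, 0, 0, 0, -1], [-0.0085, 0.0039, 0, 0, 0, 0, -1], [-0.0127, 0.0059, 0, 0, 0, 0, -1], [-0.017, 0.0079, 0, 0, 0, 0, -1], [-0.0212, 0.01, 0, 0, 0, 0, -1], [-0.0254, 0.0121, 0, 0, 0, 0, -1], [-0.0297, 0.0142, 0, 0, 0, 0, -1], [-0.0339, 0.0163, 0, 0, 0, 0, -1], [-0.0381, 0.0185, 0, 0, 0, 0, -1], [-0.0423, 0.0207, 0, 0, 0, 0, -1], [-0.0465, 0.0229, 0, 0, 0, 0, -1], [-0.0507, 0.0252, 0, 0, 0, 0, -1]]])

```text
clock: 21.45
eef_pos: [0.5197, 0.042, 0.06]
orientation: [0.602, 0.798, -0.001, -0.001]
contact_force: [-4.9, 0.0, -1.2]
finger_gap: 0.0226
```

```bash
python3 step.py -16.06 5.04 0 -3 4.5 12
```

```text
21.5 pos [-17.14   4.87] z 0.06 F [-4.76  0.99 -1.63] Ft [-4.83  0.31] tip [-17.7    4.93] X0 -18.1
u 6.8 s -10.88 N 4.01 |F| 4.84 Ft/N -0.68 slope n [-0.88 -0.47] lag [1.64 0.11]
[-0.0042, 0.0024] [-15.58   4.2 ]
[-0.0084, 0.0047] [-15.13   3.36]
[-0.0126, 0.0069] [-14.67   2.52]
[-0.0168, 0.0092] [-14.21   1.68]
[-0.021, 0.0115] [-13.76   0.84]
[-0.0252, 0.0138] [-13.3    0.01]
[-0.0293, 0.0161] [-12.84  -0.83]
[-0.0335, 0.0184] [-12.38  -1.66]
[-0.0377, 0.0207] [-11.92  -2.49]
[-0.0418, 0.023] [-11.46  -3.33]
[-0.046, 0.0253] [-11.01  -4.16]
[-0.0501, 0.0275] [-10.56  -4.99]
```

Call:
play_rows(increments=[[[-0.0042, 0.0024, 0, 0, 0, 0, -1], [-0.0084, 0.0047, 0, 0, 0, 0, -1], [-0.0126, 0.0069, 0, 0, 0, 0, -1], [-0.0168, 0.0092, 0, 0, 0, 0, -1], [-0.021, 0.0115, 0, 0, 0, 0, -1], [-0.0252, 0.0138, 0, 0, 0, 0, -1], [-0.0293, 0.0161, 0, 0, 0, 0, -1], [-0.0335, 0.0184, 0, 0, 0, 0, -1], [-0.0377, 0.0207, 0, 0, 0, 0, -1], [-0.0418, 0.023, 0, 0, 0, 0, -1], [-0.046, 0.0253, 0, 0, 0, 0, -1], [-0.0501, 0.0275, 0, 0, 0, 0, -1]]])

```text
clock: 22.7
eef_pos: [0.5276, 0.0338, 0.0599]
orientation: [0.602, 0.798, -0.001, -0.001]
contact_force: [-6.0, -1.2, -1.6]
finger_gap: 0.0228
```

```bash
python3 step.py -10.56 -4.99 0 -13 4.5 12
```

```text
22.75 pos [-11.76  -5.15] z 0.0599 F [-6.07  0.33 -1.73] Ft [-4.79  0.3 ] tip [-12.36  -5.12] X0 -12.79
u -3.2 s -11.03 N 4.40 |F| 5.19 Ft/N -0.63 slope n [-0.88 -0.48] lag [1.8  0.13]
[-0.0041, 0.0015] [-10.26  -5.82]
[-0.0083, 0.0037] [-9.81 -6.65]
[-0.0124, 0.0059] [-9.37 -7.48]
[-0.0166, 0.0081] [-8.93 -8.3 ]
[-0.0207, 0.0103] [-8.5  -9.13]
[-0.0248, 0.0125] [-8.07 -9.96]
[-0.029, 0.0146] [ -7.64 -10.78]
[-0.0331, 0.0167] [ -7.22 -11.61]
[-0.0372, 0.0187] [ -6.81 -12.43]
[-0.0413, 0.0208] [ -6.41 -13.25]
[-0.0454, 0.0227] [ -6.01 -14.07]
[-0.0495, 0.0247] [ -5.62 -14.89]
```

Call:
play_rows(increments=[[[-0.0041, 0.0018, 0, 0, 0, 0, -1], [-0.0083, 0.0039, 0, 0, 0, 0, -1], [-0.0124, 0.006, 0, 0, 0, 0, -1], [-0.0166, 0.0082, 0, 0, 0, 0, -1], [-0.0207, 0.0104, 0, 0, 0, 0, -1], [-0.0248, 0.0126, 0, 0, 0, 0, -1], [-0.029, 0.0147, 0, 0, 0, 0, -1], [-0.0331, 0.0168, 0, 0, 0, 0, -1], [-0.0372, 0.0188, 0, 0, 0, 0, -1], [-0.0413, 0.0209, 0, 0, 0, 0, -1], [-0.0454, 0.0228, 0, 0, 0, 0, -1], [-0.0495, 0.0248, 0, 0, 0, 0, -1]]])

```text
clock: 23.95
eef_pos: [0.5351, 0.0257, 0.0599]
orientation: [0.602, 0.798, -0.001, -0.001]
contact_force: [-5.2, -1.4, -1.2]
finger_gap: 0.0228
```

```bash
python3 step.py -5.6 -14.89 0 -23 4.5 12
```

```text
24.0 pos [ -6.76 -15.01] z 0.0599 F [-5.05  0.24 -1.33] Ft [-4.92  0.57] tip [ -7.33 -14.95] X0 -7.75
u -13.2 s -11.10 N 4.27 |F| 4.98 Ft/N -0.60 slope n [-0.9  -0.43] lag [1.73 0.06]
[-0.0041, 0.0015] [ -5.3  -15.71]
[-0.0082, 0.0033] [ -4.93 -16.53]
[-0.0123, 0.0052] [ -4.57 -17.35]
[-0.0164, 0.0069] [ -4.21 -18.16]
[-0.0205, 0.0087] [ -3.87 -18.98]
[-0.0245, 0.0103] [ -3.53 -19.79]
[-0.0286, 0.012] [ -3.21 -20.61]
[-0.0327, 0.0135] [ -2.89 -21.42]
[-0.0367, 0.0151] [ -2.59 -22.23]
[-0.0408, 0.0165] [ -2.3  -23.04]
[-0.0448, 0.0179] [ -2.02 -23.85]
[-0.0488, 0.0192] [ -1.75 -24.66]
```

Call:
play_rows(increments=[[[-0.0041, 0.0017, 0, 0, 0, 0, -1], [-0.0082, 0.0035, 0, 0, 0, 0, -1], [-0.0123, 0.0053, 0, 0, 0, 0, -1], [-0.0164, 0.007, 0, 0, 0, 0, -1], [-0.0205, 0.0088, 0, 0, 0, 0, -1], [-0.0245, 0.0104, 0, 0, 0, 0, -1], [-0.0286, 0.0121, 0, 0, 0, 0, -1], [-0.0327, 0.0136, 0, 0, 0, 0, -1], [-0.0367, 0.0152, 0, 0, 0, 0, -1], [-0.0408, 0.0166, 0, 0, 0, 0, -1], [-0.0448, 0.018, 0, 0, 0, 0, -1], [-0.0488, 0.0193, 0, 0, 0, 0, -1]]])

```text
clock: 25.2
eef_pos: [0.5414, 0.0176, 0.0599]
orientation: [0.602, 0.798, -0.001, -0.001]
contact_force: [-5.2, -0.2, -1.0]
finger_gap: 0.0224
```

```bash
python3 step.py -1.74 -24.65 0 -33 4.5 12
```

```text
25.25 pos [ -2.96 -24.6 ] z 0.0599 F [-4.93  0.69 -1.17] Ft [-4.87  0.98] tip [ -3.53 -24.5 ] X0 -3.93
u -23.2 s -11.20 N 4.34 |F| 4.97 Ft/N -0.55 slope n [-0.95 -0.32] lag [ 1.79 -0.15]
[-0.0041, 0.0007] [ -1.6  -25.46]
[-0.0081, 0.0019] [ -1.36 -26.27]
[-0.0121, 0.003] [ -1.13 -27.07]
[-0.0161, 0.0041] [ -0.91 -27.88]
[-0.0201, 0.0052] [ -0.71 -28.68]
[-0.0241, 0.0061] [ -0.52 -29.48]
[-0.0281, 0.007] [ -0.34 -30.28]
[-0.0321, 0.0078] [ -0.18 -31.08]
[-0.0361, 0.0086] [ -0.03 -31.87]
[-0.0401, 0.0092] [  0.11 -32.67]
[-0.0441, 0.0098] [  0.23 -33.46]
[-0.048, 0.0104] [  0.33 -34.26]
```

Call:
play_rows(increments=[[[-0.0041, 0.001, 0, 0, 0, 0, -1], [-0.0081, 0.0021, 0, 0, 0, 0, -1], [-0.0121, 0.0031, 0, 0, 0, 0, -1], [-0.0161, 0.0041, 0, 0, 0, 0, -1], [-0.0201, 0.0051, 0, 0, 0, 0, -1], [-0.0241, 0.006, 0, 0, 0, 0, -1], [-0.0281, 0.0069, 0, 0, 0, 0, -1], [-0.0321, 0.0076, 0, 0, 0, 0, -1], [-0.0361, 0.0084, 0, 0, 0, 0, -1], [-0.0401, 0.009, 0, 0, 0, 0, -1], [-0.0441, 0.0096, 0, 0, 0, 0, -1], [-0.048, 0.0101, 0, 0, 0, 0, -1]]])

```text
clock: 26.45
eef_pos: [0.546, 0.0091, 0.0599]
orientation: [0.602, 0.798, -0.001, -0.001]
contact_force: [-5.0, 0.7, -2.1]
finger_gap: 0.0228
```

```bash
python3 step.py 0.28 -34.25 0 -43 4.5 12
```

```text
26.5 pos [ -0.89 -33.99] z 0.0599 F [-4.57  2.28 -1.55] Ft [-4.41  1.98] tip [ -1.4  -33.75] X0 -1.78
u -33.2 s -11.32 N 4.11 |F| 4.91 Ft/N -0.65 slope n [-0.99 -0.14] lag [ 1.68 -0.5 ]
[-0.004, 0.0002] [  0.31 -35.05]
[-0.008, 0.0005] [  0.39 -35.84]
[-0.0119, 0.0009] [  0.45 -36.64]
[-0.0159, 0.0011] [  0.5  -37.43]
[-0.0198, 0.0013] [  0.54 -38.22]
[-0.0238, 0.0014] [  0.56 -39.01]
[-0.0277, 0.0014] [  0.57 -39.8 ]
[-0.0317, 0.0014] [  0.56 -40.58]
[-0.0356, 0.0013] [  0.54 -41.37]
[-0.0396, 0.0011] [  0.5  -42.16]
[-0.0435, 0.0009] [  0.45 -42.95]
[-0.0474, 0.0005] [  0.39 -43.74]
```

Call:
play_rows(increments=[[[-0.004, 0.0003, 0, 0, 0, 0, -1], [-0.008, 0.0006, 0, 0, 0, 0, -1], [-0.0119, 0.0009, 0, 0, 0, 0, -1], [-0.0159, 0.0011, 0, 0, 0, 0, -1], [-0.0198, 0.0012, 0, 0, 0, 0, -1], [-0.0238, 0.0013, 0, 0, 0, 0, -1], [-0.0277, 0.0013, 0, 0, 0, 0, -1], [-0.0317, 0.0013, 0, 0, 0, 0, -1], [-0.0356, 0.0011, 0, 0, 0, 0, -1], [-0.0396, 0.0009, 0, 0, 0, 0, -1], [-0.0435, 0.0006, 0, 0, 0, 0, -1], [-0.0474, 0.0002, 0, 0, 0, 0, -1]]])

```text
clock: 27.7
eef_pos: [0.5487, 0.0002, 0.0599]
orientation: [0.602, 0.798, -0.001, -0.001]
contact_force: [-5.0, 1.7, -0.5]
finger_gap: 0.0229
```

```bash
python3 step.py 0.32 -43.73 0 -53 4.4 12
```

```text
27.75 pos [ -0.75 -43.22] z 0.0599 F [-4.56  3.23 -0.92] Ft [-4.01  2.9 ] tip [ -1.24 -42.87] X0 -1.59
u -43.1 s -11.49 N 4.37 |F| 5.14 Ft/N -0.62 slope n [-1.    0.07] lag [ 1.56 -0.86]
[-0.0039, -0.0011] [  0.1 -44.5]
[-0.0078, -0.0015] [  0.01 -45.29]
[-0.0117, -0.0021] [ -0.09 -46.08]
[-0.0157, -0.0027] [ -0.21 -46.87]
[-0.0196, -0.0033] [ -0.35 -47.65]
[-0.0236, -0.0041] [ -0.49 -48.44]
[-0.0275, -0.0049] [ -0.65 -49.23]
[-0.0315, -0.0057] [ -0.83 -50.02]
[-0.0354, -0.0067] [ -1.01 -50.81]
[-0.0394, -0.0077] [ -1.21 -51.61]
[-0.0433, -0.0087] [ -1.43 -52.4 ]
[-0.0473, -0.0099] [ -1.65 -53.19]
```

Call:
play_rows(increments=[[[-0.0039, -0.0006, 0, 0, 0, 0, -1], [-0.0078, -0.0012, 0, 0, 0, 0, -1], [-0.0117, -0.0019, 0, 0, 0, 0, -1], [-0.0157, -0.0026, 0, 0, 0, 0, -1], [-0.0196, -0.0034, 0, 0, 0, 0, -1], [-0.0236, -0.0042, 0, 0, 0, 0, -1], [-0.0275, -0.0051, 0, 0, 0, 0, -1], [-0.0315, -0.006, 0, 0, 0, 0, -1], [-0.0354, -0.007, 0, 0, 0, 0, -1], [-0.0394, -0.0081, 0, 0, 0, 0, -1], [-0.0433, -0.0092, 0, 0, 0, 0, -1], [-0.0473, -0.0105, 0, 0, 0, 0, -1]]])

```text
clock: 28.95
eef_pos: [0.5495, -0.0092, 0.0599]
orientation: [0.602, 0.798, -0.0, -0.001]
contact_force: [-4.8, 2.9, -1.0]
finger_gap: 0.0224
```

```bash
python3 step.py -1.78 -53.19 0 -63 4.3 12
```

```text
29.0 pos [ -2.58 -52.53] z 0.0599 F [-3.58  4.13 -1.28] Ft [-3.33  3.54] tip [ -2.98 -52.1 ] X0 -3.26
u -53.1 s -11.57 N 4.26 |F| 5.04 Ft/N -0.63 slope n [-0.97  0.26] lag [ 1.2  -1.09]
[-0.0038, -0.0011] [ -2.01 -53.96]
[-0.0078, -0.0024] [ -2.26 -54.75]
[-0.0118, -0.0037] [ -2.52 -55.55]
[-0.0158, -0.005] [ -2.79 -56.35]
[-0.0198, -0.0065] [ -3.07 -57.15]
[-0.0238, -0.0079] [ -3.37 -57.95]
[-0.0278, -0.0095] [ -3.68 -58.75]
[-0.0318, -0.0111] [ -3.99 -59.55]
[-0.0358, -0.0127] [ -4.32 -60.35]
[-0.0398, -0.0144] [ -4.66 -61.16]
[-0.0439, -0.0161] [ -5.   -61.96]
[-0.0479, -0.0179] [ -5.36 -62.77]
```

Call:
play_rows(increments=[[[-0.0038, -0.0012, 0, 0, 0, 0, -1], [-0.0078, -0.0024, 0, 0, 0, 0, -1], [-0.0118, -0.0038, 0, 0, 0, 0, -1], [-0.0158, -0.0051, 0, 0, 0, 0, -1], [-0.0198, -0.0066, 0, 0, 0, 0, -1], [-0.0238, -0.0081, 0, 0, 0, 0, -1], [-0.0278, -0.0097, 0, 0, 0, 0, -1], [-0.0318, -0.0113, 0, 0, 0, 0, -1], [-0.0358, -0.013, 0, 0, 0, 0, -1], [-0.0398, -0.0147, 0, 0, 0, 0, -1], [-0.0439, -0.0164, 0, 0, 0, 0, -1], [-0.0479, -0.0182, 0, 0, 0, 0, -1]]])

```text
clock: 30.2
eef_pos: [0.5486, -0.0192, 0.0599]
orientation: [0.602, 0.798, -0.0, -0.001]
contact_force: [-4.4, 4.0, -1.1]
finger_gap: 0.0229
```

```bash
python3 step.py -5.42 -62.77 0 -74 4.3 12
```

```text
30.25 pos [ -6.14 -61.95] z 0.0599 F [-3.53  4.93 -1.23] Ft [-2.9   4.23] tip [ -6.5  -61.43] X0 -6.75
u -63.0 s -11.75 N 4.60 |F| 5.41 Ft/N -0.62 slope n [-0.92  0.4 ] lag [ 1.08 -1.34]
[-0.0045, -0.0026] [ -5.94 -63.66]
[-0.0089, -0.0047] [ -6.35 -64.55]
[-0.0134, -0.0068] [ -6.77 -65.45]
[-0.0178, -0.0089] [ -7.21 -66.34]
[-0.0223, -0.0111] [ -7.65 -67.24]
[-0.0268, -0.0134] [ -8.1  -68.13]
[-0.0313, -0.0157] [ -8.55 -69.03]
[-0.0358, -0.018] [ -9.02 -69.93]
[-0.0403, -0.0203] [ -9.49 -70.83]
[-0.0448, -0.0227] [ -9.97 -71.74]
[-0.0494, -0.0251] [-10.45 -72.64]
[-0.0539, -0.0276] [-10.94 -73.55]
```

Call:
play_rows(increments=[[[-0.0045, -0.0023, 0, 0, 0, 0, -1], [-0.0089, -0.0046, 0, 0, 0, 0, -1], [-0.0134, -0.0068, 0, 0, 0, 0, -1], [-0.0178, -0.0089, 0, 0, 0, 0, -1], [-0.0223, -0.0112, 0, 0, 0, 0, -1], [-0.0268, -0.0135, 0, 0, 0, 0, -1], [-0.0313, -0.0159, 0, 0, 0, 0, -1], [-0.0358, -0.0182, 0, 0, 0, 0, -1], [-0.0403, -0.0206, 0, 0, 0, 0, -1], [-0.0448, -0.023, 0, 0, 0, 0, -1], [-0.0494, -0.0255, 0, 0, 0, 0, -1], [-0.0539, -0.028, 0, 0, 0, 0, -1]]])

```text
clock: 31.45
eef_pos: [0.5464, -0.031, 0.06]
orientation: [0.602, 0.798, -0.0, -0.001]
contact_force: [-5.0, 4.9, -0.3]
finger_gap: 0.0229
```

```bash
python3 step.py -11.02 -73.55 0 -77 4.3 4
```

```text
31.5 pos [-11.57 -72.7 ] z 0.06 F [-3.49  5.38 -0.61] Ft [-2.47  4.68] tip [-11.89 -72.13] X0 -12.12
u -74.0 s -11.87 N 4.75 |F| 5.62 Ft/N -0.63 slope n [-0.88  0.47] lag [ 0.87 -1.42]
[-0.0037, -0.0022] [-11.45 -74.29]
[-0.0074, -0.0042] [-11.86 -75.03]
[-0.0111, -0.0062] [-12.26 -75.78]
[-0.0149, -0.0083] [-12.67 -76.52]
```

Call:
play_rows(increments=[[[-0.0037, -0.0022, 0, 0, 0, 0, -1], [-0.0074, -0.0043, 0, 0, 0, 0, -1], [-0.0111, -0.0064, 0, 0, 0, 0, -1]]])

```text
clock: 31.8
eef_pos: [0.5458, -0.0335, 0.06]
orientation: [0.602, 0.798, -0.0, -0.001]
contact_force: [-3.7, 3.7, -1.5]
finger_gap: 0.0228
```

```bash
python3 step.py -12.3 -75.77 0 -77 4.3 1
```

```text
31.85 pos [-12.82 -74.92] z 0.06 F [-2.62  4.82 -1.59] Ft [-2.57  4.61] tip [-13.12 -74.37] X0 -13.34
u -76.3 s -11.85 N 4.50 |F| 5.34 Ft/N -0.64 slope n [-0.88  0.48] lag [ 0.82 -1.4 ]
[-0.0038, -0.0018] [-12.66 -76.52]
```

Call:
play_rows(increments=[[[0.003, -0.006, 0, 0, 0, 0, -1], [0.01, -0.025, 0, 0, 0, 0, -1], [0.015, -0.06, 0, 0, 0, 0, -1], [0.015, -0.1, -0.1, 0, 0, 0, -1], [0.015, -0.1, -0.3, 0, 0, 0, -1], [0.015, -0.1, -0.35, 0, 0, 0, -1], [0.015, -0.1, -0.35, 0, 0, 0, -1]]])

```text
clock: 32.55
eef_pos: [0.5286, -0.0375, 0.1324]
orientation: [0.602, 0.798, 0.001, 0.003]
contact_force: [0.5, -0.1, -2.1]
finger_gap: 0.0228
```

```bash
python3 - <<'E'
from h import *
o=sense(3)
plan([.5075,-.294,.13],-12.96)
plan([.49,-.16,.13],-2)
E
```

```text
32.65 pos_f [-32.34 -72.85] z 0.1299 psi 15.93
F [ 0.0686 -0.1875 -1.4859] T [-0.0066 -0.0169 -0.0056] each Fx [ 0.5 -0.7  0.5] Fy [-0.2 -0.3 -0. ]
shift [-1.21   -0.4436 -0.0001] turn [0.0002 0.0002 0.3209]
shift [-0.5417 -0.3439 -0.0003] turn [0.0002 0.0002 0.1992]
```

Call:
play_rows(increments=[[[-0.15, -0.1, 0, 0, 0, 0.06, -1], [-0.35, -0.22, 0, 0, 0, 0.13, -1], [-0.54, -0.344, 0, 0, 0, 0.2, -1], [-0.54, -0.344, 0, 0, 0, 0.2, -1], [-0.54, -0.344, 0, 0, 0, 0.2, -1]]])

```text
clock: 33.15
eef_pos: [0.4888, -0.16, 0.1288]
orientation: [0.72, 0.694, -0.0, -0.001]
contact_force: [0.0, 0.7, -1.6]
finger_gap: 0.0229
```

```bash
python3 - <<'E'
from h import *
o=sense(3)
plan([.5075,-.294,.13],-12.96)
E
```

```text
33.25 pos_f [-101.18 -179.62] z 0.1293 psi -2.02
F [-0.2455  0.5868 -0.8321] T [ 0.0455  0.0125 -0.0453] each Fx [ 0.2  0.2 -1.2] Fy [0.7 0.3 0.7]
shift [-0.674   0.1142 -0.0047] turn [-0.0013 -0.0006  0.1216]
```

Call:
play_rows(increments=[[[-0.2, 0.035, 0, 0, 0, 0.06, -1], [-0.4, 0.07, 0, 0, 0, 0.12, -1], [-0.6, 0.1, 0, 0, 0, 0.1216, -1], [-0.674, 0.114, 0, 0, 0, 0.1216, -1], [-0.674, 0.114, 0, 0, 0, 0.1216, -1], [-0.674, 0.114, 0, 0, 0, 0.1216, -1], [-0.674, 0.114, 0, 0, 0, 0.1216, -1], [-0.674, 0.114, 0, 0, 0, 0.1216, -1]]])

```text
clock: 34.05
eef_pos: [0.5077, -0.2933, 0.1302]
orientation: [0.782, 0.623, -0.0, -0.001]
contact_force: [-0.7, 0.6, -2.0]
finger_gap: 0.0228
```

```bash
python3 - <<'E'
from h import *
o=sense(3); print(o['eef_pos'],psi(o))
plan([.508,-.2945,.13],-12.96)
c=calibration("wrist");im=get_image("wrist");o=arm.get_obs();print(o['eef_pos'])
cv2.imwrite("pics/w7.png",im[:,:,::-1]); np.savez("w7.npz",V=c['view'])
cv2.imwrite("pics/w7c.png",cv2.resize(im[180:300,270:370],None,fx=5,fy=5,interpolation=cv2.INTER_CUBIC)[:,:,::-1])
im=get_image("scene"); cv2.imwrite("pics/s7.png",cv2.resize(im[190:310,200:320],None,fx=5,fy=5,interpolation=cv2.INTER_CUBIC)[:,:,::-1])
E
```

```text
34.15 pos_f [-120.51 -314.96] z 0.1304 psi -12.94
F [-0.0372  0.6605 -1.3744] T [-0.009  -0.0095  0.0158] each Fx [-0.5  0.1  0.3] Fy [0.7 0.5 0.7]
[ 0.5079 -0.2939  0.1304] -12.940211988330974
shift [-0.0026  0.0012  0.002 ] turn [-0.0002 -0.0001  0.0002]
[ 0.5079 -0.2942  0.1305]
```

View pics/w7c.png

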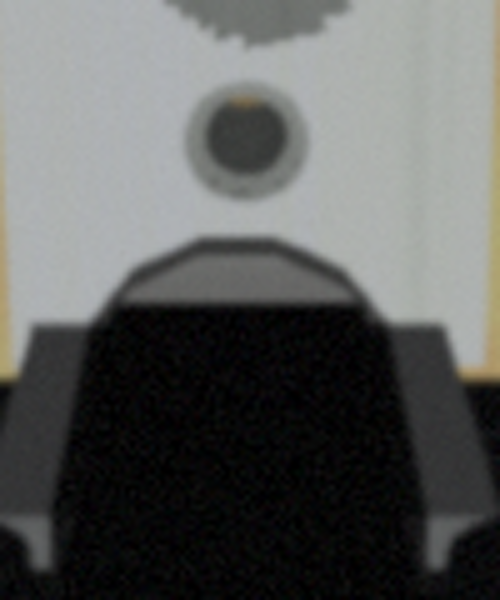

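View pics/s7.png

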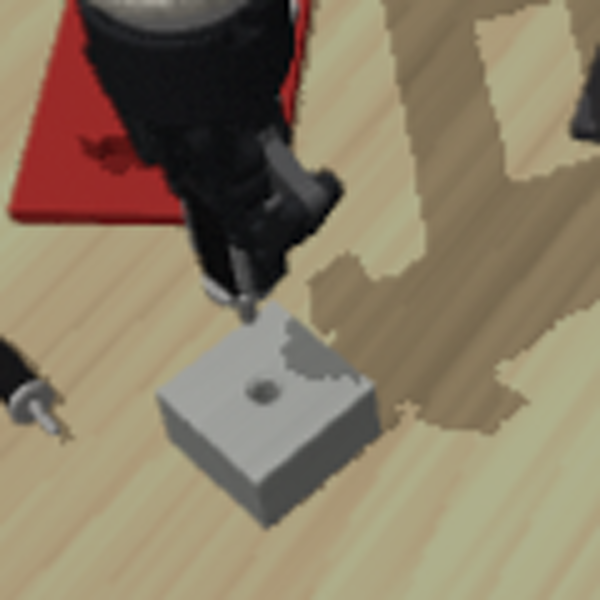

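Call:
play_rows(increments=[[[-0.001, 0, 0.1, 0, 0, 0, -1], [-0.001, 0, 0.2, 0, 0, 0, -1], [-0.001, 0, 0.26, 0, 0, 0, -1], [-0.001, 0, 0.28, 0, 0, 0, -1], [-0.001, 0, 0.3, 0, 0, 0, -1], [-0.001, 0, 0.3, 0, 0, 0, -1]]])

```text
clock: 34.85
eef_pos: [0.508, -0.2954, 0.0704]
orientation: [0.783, 0.622, -0.0, 0.0]
contact_force: [-0.4, -0.5, -1.6]
finger_gap: 0.023
```

```bash
python3 - <<'E'
from h import *
o=sense(4); print(o['eef_pos'],psi(o))
im=get_image("scene"); cv2.imwrite("pics/s8.png",cv2.resize(im[190:310,200:320],None,fx=5,fy=5,interpolation=cv2.INTER_CUBIC)[:,:,::-1])
E
```

```text
35.0 pos_f [-120.5  -316.74] z 0.071 psi -13.01
F [ 0.3693 -0.4906 -1.4268] T [ 0.0027  0.006  -0.0029] each Fx [-0.5  0.9  1.   0.1] Fy [-0.4 -0.2 -0.4 -0.9]
[ 0.5084 -0.2957  0.071 ] -13.014176497784634
```

View pics/s8.png

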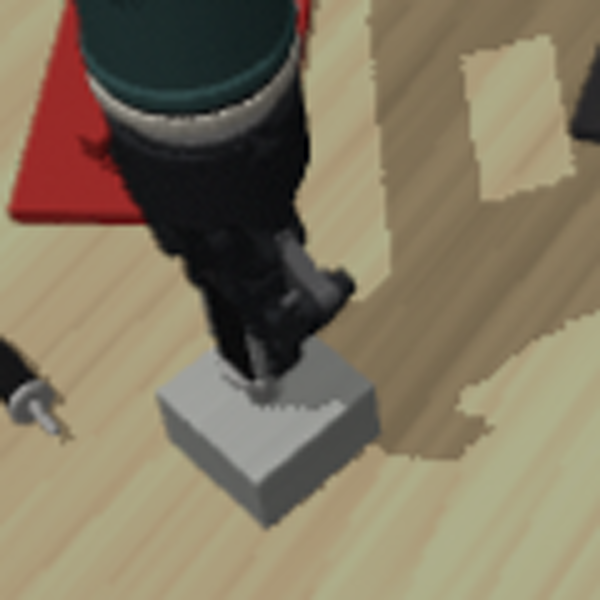

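Call:
play_rows(increments=[[[0.004, -0.002, 0.02, 0, 0, 0, -1], [0.004, -0.002, 0.05, 0, 0, 0, -1], [0.004, -0.002, 0.08, 0, 0, 0, -1], [0.004, -0.002, 0.095, 0, 0, 0, -1], [0.004, -0.002, 0.105, 0, 0, 0, -1], [0.004, -0.002, 0.108, 0, 0, 0, -1], [0.004, -0.002, 0.108, 0, 0, 0, -1]]])

```text
clock: 35.75
eef_pos: [0.5072, -0.2941, 0.0495]
orientation: [0.783, 0.622, -0.0, -0.0]
contact_force: [-2.8, 1.4, 10.3]
finger_gap: 0.0229
```

```bash
python3 - <<'E'
from h import *
o=sense(4); print(o['eef_pos'],psi(o))
E
```

```text
35.9 pos_f [-121.19 -314.9 ] z 0.0495 psi -13.01
F [-2.4984  2.9621  9.8299] T [ 0.4993  0.444  -0.0283] each Fx [-2.3 -2.9 -2.  -2.7] Fy [2.2 3.7 3.  3. ]
[ 0.5072 -0.2941  0.0495] -13.012735845714719
```

Call:
play_rows(increments=[[[0, 0, -0.004, 0, 0, 0, -1], [0, 0, -0.004, 0, 0, 0, -0.3], [0, 0, -0.004, 0, 0, 0, 0.2], [0, 0, -0.004, 0, 0, 0, 1], [0, 0, -0.004, 0, 0, 0, 1], [0, 0, -0.004, 0, 0, 0, 1], [0, 0, -0.004, 0, 0, 0, 1], [0, 0, -0.004, 0, 0, 0, 1]]])

```text
clock: 36.7
eef_pos: [0.5077, -0.2944, 0.0495]
orientation: [0.783, 0.622, -0.0, 0.0]
contact_force: [-0.9, -0.7, -0.6]
finger_gap: 0.0856
```

```bash
python3 - <<'E'
from h import *
o=sense(3); print(o['eef_pos'],psi(o),o['finger_gap'])
im=get_image("wrist"); cv2.imwrite("pics/w9.png",im[:,:,::-1])
E
```

```text
36.8 pos_f [-120.84 -315.35] z 0.0495 psi -13.01
F [-0.5929 -0.1867 -0.3345] T [-0.0114  0.0174  0.0246] each Fx [-1.  -0.4 -0.4] Fy [-0.4 -0.2  0. ]
[ 0.5077 -0.2944  0.0495] -13.014513018472922 0.08550627924588391
```

View pics/w9.png

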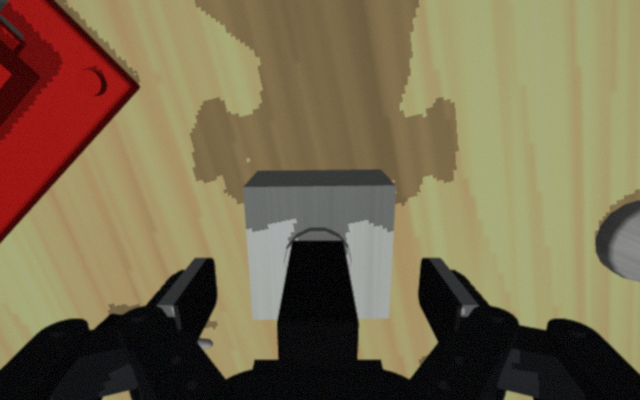

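Released cleanly; the handle stands centred between the open fingers (handle x 278–358, collar arc on the block). Raise straight up.

Call:
play_rows(increments=[[[0, 0, -0.1, 0, 0, 0, 1], [0, 0, -0.3, 0, 0, 0, 1], [0, 0, -0.5, 0, 0, 0, 1], [0, 0, -0.75, 0, 0, 0, 1], [0, 0, -0.9, 0, 0, 0, 1], [0, 0, -0.9, 0, 0, 0, 1], [0, 0, -0.9, 0, 0, 0, 1], [0, 0, -0.9, 0, 0, 0, 1]]])

```text
clock: 37.65
eef_pos: [0.5067, -0.2937, 0.2281]
orientation: [0.783, 0.622, -0.0, -0.001]
contact_force: [0.2, -0.3, 0.4]
finger_gap: 0.0855
```

```bash
python3 - <<'E'
from h import *
o=sense(2); print(o['eef_pos'])
im=get_image("wrist"); a=cv2.resize(im[135:230,270:370],None,fx=4,fy=4,interpolation=cv2.INTER_CUBIC)
s=get_image("scene"); b=cv2.resize(s[215:310,205:305],None,fx=4,fy=4,interpolation=cv2.INTER_CUBIC)
cv2.imwrite("pics/e1.png",np.hstack([a,b])[:,:,::-1])
s0=cv2.imread("pics/scene0.png")[:,:,::-1]; d=np.abs(s.astype(int)-s0).max(2)>40; print(d[150:350,380:].sum(), d[120:160,325:375].sum())
cv2.imwrite("pics/e2.png",s[:,:,::-1])
E
```

```text
37.7 pos_f [-121.62 -314.29] z 0.2277 psi -13.01
F [-0.114  -0.4131  0.3532] T [-0.0186  0.0357  0.0443] each Fx [ 0.1 -0.3] Fy [-0.4 -0.5]
[ 0.5066 -0.2936  0.2277]
0 0
```

View pics/e1.png

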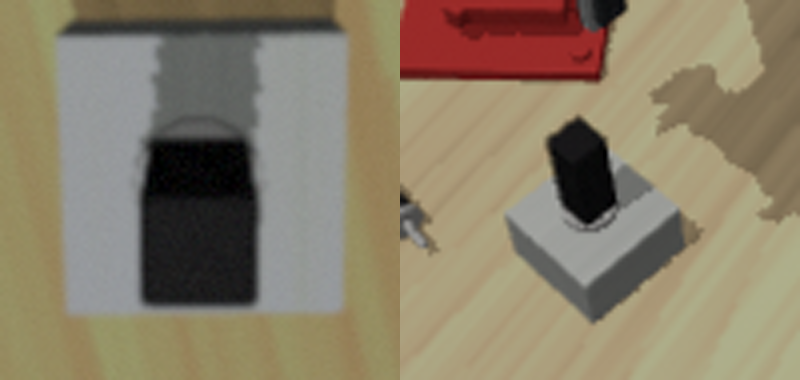

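View pics/e2.png

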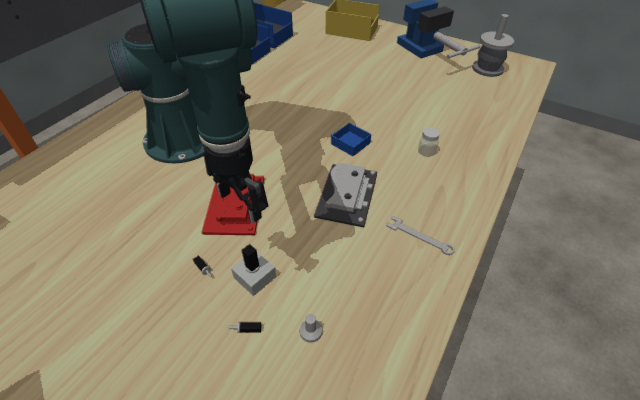

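The stylus stands upright on its collar in the holder, as at the start, and everything else is in its place.

```bash
python3 - <<'E'
from workcell import ticket,arm
print(ticket.sign_off(), arm.get_obs()['clock'])
E
```

```text
the job is handed in; nothing more can be done
the job is handed in; nothing more can be done
```

The cam edge was traced from left to right, the stylus is back in the holder, and the job was handed in at about 38 s.

- **Trace:** I felt for the true edge, which sits about 11 to 12 mm toward the robot from nominal with almost no rotation. I slid the shank along it from y about +74 to −76 mm. At the check after each of the 15 sliding moves, the averaged total force was 4.7–5.6 N (normal 4.0–4.75 N, friction about 0.6). Single readings during the trace stayed below about 7.5 N. I only read the force at those checks, not continuously, so brief peaks in between were not seen.
- **Start:** the trace began at about 3 N while I was feeling for the edge. It came up to about 5 N within the first few millimetres of sliding.
- **Return:** the stylus went down to the same height at which it was picked up. I pressed about 10 N onto the holder to be sure the collar was down, with about 4 N of side force, then released it.
- **Last checks:** the wrist and scene pictures show the stylus upright on its collar in the holder's hole. Comparing pictures showed no change where the tray, jar and spanner stand. The plug and the two smaller styluses I only checked by eye; they look unmoved. The gripper was open and touching nothing.
- **Disagreement:** the wrist camera suggested the cam was shifted by only 0 to 8 mm, against 11 to 12 mm by touch. I followed the touch.

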